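Clamp a bearing block with the T-key down the clamp's deep key shaft

TASK

Clamp the loose bearing block for its hardness check: take the steel T-key with the square socket from the key stand, lower it down the shaft in the clamp's column until it has dropped fully home over the square stem at the bottom, and turn it clockwise until the jaw holds the block firmly - stop there, do not force the key or overtighten. Then draw the key out and stand it upright in its free hole of the key stand again, leaving the block clamped and the other things undisturbed.

Things in the scene. Friction and masses are not known exactly. Their poses are not given: they have to be found in the camera images.
- clamp: Heavy grey cast bench clamp, screwed down: base 104 x 226 x 18 mm (x, y, z), reaching from y = -109 to +117 mm of the origin on its underside; z up, y towards the column. Round column, 71 mm diameter, 120 mm high, axis at y = +72 mm. Face of the fixed jaw at y = -46 mm. Turning the stem in the column clockwise (seen from above) moves the jaw 4 mm per rad towards -y; self-locking, it stays where it is left.
- shaft_mouth (a point): centre of the key shaft's mouth on the column's top, 120 mm above the worktop; axes as the clamp's. The shaft is vertical, 30 mm in diameter and flared to 45 mm over its top 7.5 mm; its floor is 18 mm above the worktop.
- stem_top (a point): top of the square stem in the shaft, 36 mm above the worktop: 14 mm across flats, 18 mm high, the last 2.5 mm stepped to 8 mm. Axes are the clamp's; the square's angle differs each time and is not measured. Rested lightly on it and turned, the key drops 18 mm. Torque with the jaw free: 0.18 N m while turning, 0.05 standing still (after up to 0.3 rad of slack); it climbs as the jaw presses: firm at about 0.3, too much above 0.4.
- jaw: moving jaw, 74 mm wide (x), 37 mm high, with a steel face plate backed by stiff springs (45 N per mm); origin on the base, under the middle of its face; axes as the clamp's; it moves towards -y of the clamp. At the start 2 to 4.5 mm of clearance in all are left between the two jaws and the block.
- bearing_block: loose bright milled bearing block, 64 x 47.5 x 40 mm (x, y, z) with a 26 mm bore and four small holes in its top, standing on the clamp's base between the jaws; origin at the centre of its underside
- t_key: all-steel T-key, 0.3 to 0.45 kg, upright in the stand; origin at the centre of its foot, z up to the handle. Square socket in the foot 16 mm wide (flats square to x and y), 22 mm deep, 28 mm over its corners; shank 14.4 mm diameter. Home on the stem, its foot is on the shaft's floor and the head's centre 38 mm above the shaft's mouth.
- key_head (a point): centre of the T-key's squared dark head block, 34 x 18 x 20 mm (x, y, z), 140 mm above the foot, to be grasped across its 18 mm (y); a round crossbar 112 mm long goes through it along x; axes as the key's
- nut_wrench: the other tool in the key stand, not needed: T-wrench for hexagon nuts, 116 mm tall, so lower than the T-key, with a moulded black grip 94 x 23 x 21 mm along x and a thin shank; origin at the centre of its foot
- key_stand: fixed grey key stand 80 x 172 mm, 68 mm high: base plate 8 mm thick on which the tools' feet stand, top plate 60 to 68 mm up with two holes of 36 mm diameter, 90 mm apart along y. The T-key stands in one (either) and the nut wrench in the other; origin at the centre of the underside
- stand_hole0 (a point): centre of the hole at -y of the key stand, on the top plate's upper face
- stand_hole1 (a point): centre of the hole at +y of the key stand, on the top plate's upper face
- caliper: digital caliper lying near the clamp, 70 x 232 x 18 mm; a bystander
- oil_bottle: small oil bottle, 32 mm diameter, 77 mm high, standing behind the clamp; a bystander
- feeler_set: fan of feeler gauges lying behind the clamp, 72 x 94 x 12 mm; a bystander
Things that resemble listed ones, but are neither listed nor needed, are in the scene too. Leave any green look-alike of the bearing_block alone.

How it is judged (in metres and radians):
On the way, in this order (a step that is already met when the one before it is completed fails the run):
1. the T-key has dropped fully home over the square stem (horizontal distance between t_key and stem_top below 0.006 m and z of t_key in the frame of clamp below 0.023 m and angle between t_key's own z axis and vertical below 0.15 rad), for 0.2 s.
2. turned with the T-key still home, the jaw presses the bearing block with at least 18 N (horizontal distance between t_key and stem_top below 0.006 m and z of t_key in the frame of clamp below 0.028 m and contact force between jaw and bearing_block above 18 N), for 0.2 s.
At the end, for the whole second after the job is handed in: The bearing block stands flat (within 0.06 rad), held between the jaws with more than 16 N; the T-key is released and at rest in a hole of the key stand, its foot within 12 mm of the hole's axis and less than 16 mm above the stand's underside (on the base plate), upright within 0.16 rad (contact force between each of jaw, clamp and bearing_block above 16 N and angle between bearing_block's own z axis and vertical below 0.06 rad and (horizontal distance between t_key and stand_hole0 below 0.012 m or horizontal distance between t_key and stand_hole1 below 0.012 m) and z of t_key in the frame of key_stand below 0.016 m and angle between t_key's own z axis and vertical below 0.16 rad and linear speed of t_key below 0.03 m/s and contact force between the fingers and t_key below 0.1 N); the robot touches nothing.
It fails at once if the bearing block is overtightened: the jaw presses it with more than 110 N (contact force between jaw and bearing_block above 110 N).
It fails at once if the T-key is rammed or forced against the column or the shaft with more than 90 N (contact force between t_key and clamp above 90 N).
It fails at once if the nut wrench is moved by more than 40 mm (distance of nut_wrench from where it was at the start of the episode above 0.04 m).
It fails at once if the caliper, the oil bottle or the feeler gauges are moved by more than 20 mm (distance of any of caliper, oil_bottle, feeler_set from where it was at the start of the episode above 0.02 m).
It also fails if it takes over 72 s, if anything falls off the work surface, if the arm or the gripper's body presses on something with over 40 N, if the wrist force passes 120 N, or if a joint passes its speed limit or range.

ROBOT

A 6-joint arm with a two-finger parallel gripper is mounted at the origin on a cart in front of the work surface, level with it; the furniture and walls round the work are solid. World frame = base frame: x ahead of the robot, y to its left, z up, the work surface at z = 0. Lengths are in m, angles in degrees, forces in N, time in s.
With the tool pointing down it reaches from about 0.3 to 0.75 m from the base axis. Payload 8.5 kg.
Tool frame: the origin (TCP) lies between the finger pads; the fingertips stand ahead of it and the grasp point (between the pads) lies 8 mm behind it (env.tcp_to_tips is the z of the fingertips in the tool frame, in m); z points along the fingers, x is the direction in which the jaws open and shut, and the axes are right-handed (so a half turn about z gives the same grasp; the last joint's range is limited). The gripper opens to 85 mm and grips with 20 to 120 N. Pads are 22 mm wide; open, the fingers measure 114 mm over their backs; the gripper's body (76 mm by 85 mm) begins 54 mm behind the grasp point. The pads swing forward as they close: fully open they stand 13 mm farther back than shut.
Start: joints at [-12.336, 21.807, 74.336, -0, 83.858, -12.336], TCP at [0.55, 0, 0.242] pointing down, gripper open.
Joint ranges: [-178.18, 178.18], [-50.72, 133.34], [12.68, 142.11], [-81.47, 261.47], [9.98, 163.14], [-165.26, 165.26]. Speed limits (degrees/s): [136.94, 136.94, 180, 180, 180, 180].

INTERFACE

Orientations are given as a 3x3 rotation matrix whose columns are the frame's x, y, z axes.
In Python, from rig import observe, viewer, env gives the robot as it stands.
- The arm moves only by the tool jog_arm, never from a script. Its arguments are lists of equal length, an entry for each row: "dr": the turn, a rotation vector about the tool's x, y, z in rad, a list of three; "slide": the shift along the tool's x, y, z in m, a list of three; "gripper": the opening, from -1 (shut) to 1 (fully open), so that 0 is half open. In form: {"dr": [[rx, ry, rz], ...], "slide": [[dx, dy, dz], ...], "gripper": [gripper, ...]}. A call has exactly 10 rows; each row shifts and turns the commanded pose from where the row before left it, along the tool's axes as they then stand; what a row does not reach is not made up. A row lasts 1/10 s, in which the tool goes at most 50 mm and 8.59 degrees, less where a joint would pass 70% of its speed; a pose out of reach is approached as far as the arm can. A call is refused whole if a number of a shift passes 0.05 or a number of a turn 0.15, either way. A call with a gripper value outside its range is refused whole. The fingers move at their own pace and stop on an object; "force" is the grip in N (left out, the last holds). Time passes only in rows, so rows that do not move let the fingers close, or fill a call up. It gives the time, the measured TCP pose, the force and the opening at its end, in the units of the state.
- observe(): the state, without advancing time (a new reading comes with each control period).
- viewer.get_image(name): name is "scene" or "side" or "wrist"; returns a dict with "pixels" (400x640x3 uint8, blue, green, red), "camera_matrix" (3x3 intrinsics, pixels), "R" (3x3) and "t" (3): a world point X has camera coordinates R X + t. Camera axes: x right, y down, z forward; pixel columns grow to the right and rows downward; lengths in m; the calibration is good to about 2 mm. The wrist camera is an equidistant fisheye: a pixel r from the principal point sees the ray r / f radians off the axis. A picture is of the moment at which its call begins. There is no depth.
- env.close_job(): hands the job in, once; it reports no verdict.
The state is a dict: "time_s": time; "q": joint angles; "qvel": joint speeds; "joint_efforts": joint torques, N m; "position": TCP position; "tool_rot": TCP orientation; "ft_force": force on the tool from outside, world axes, zero at the start; "wrist_torque": the same for the moment, N m; "grip_width": finger opening in m.
Only numpy, scipy, OpenCV 4.12 (cv2) and the standard library are available. Lean on these libraries where they do the work, as an engineer would, in place of code of your own. Each camera call takes 0.05 s, during which the arm holds its last target.

## Working session

There is one attempt and no reset: what is moved stays moved. The work goes in short steps, Python scripts to look and compute and a tool call to move; the robot and the scene stay as the last step left them, time stands still between calls to the robot, and variables do not carry over. Pictures are saved under pics/ and viewed, and the job is handed in when it is done.

Besides the shell and the picture viewer there is one more tool, called in YAML: its name, and indented under it one key for each argument. jog_arm: Moves the arm, as the interface text tells. Its arguments: {"type":"object","properties":{"dr":{"type":"array","items":{"type":"array","items":{"type":"number"}}},"slide":{"type":"array","items":{"type":"array","items":{"type":"number"}}},"gripper":{"type":"array","items":{"type":"number"}},"force":{"type":"number"}},"required":["dr","slide","gripper"]}

```bash
mkdir -p pics; ls; cat > h.py <<'E'
import numpy as np, cv2
from rig import observe, viewer, env
def grab(n,f):
    d=viewer.get_image(n); cv2.imwrite('pics/'+f+'.png',d['pixels']); np.savez('pics/'+f+'.npz',**{k:np.array(v) for k,v in d.items()}); return d
def load(f): 
    z=np.load('pics/'+f+'.npz'); return {k:z[k] for k in z.files}
def ray(d,u,v,fish=False):
    K=d['camera_matrix'];R=d['R'];t=d['t']
    x=(u-K[0,2])/K[0,0];y=(v-K[1,2])/K[1,1]
    if fish:
        r=np.hypot(x,y); s=np.sin(r)/r if r>1e-9 else 1; c=np.array([x*s,y*s,np.cos(r)])
    else: c=np.array([x,y,1.])
    return -R.T@t, R.T@c/np.linalg.norm(c)
def plane(d,u,v,z,fish=False):
    o,w=ray(d,u,v,fish); return o+w*(z-o[2])/w[2]
def proj(d,X,fish=False):
    K=d['camera_matrix'];c=d['R']@np.array(X)+d['t']
    if fish:
        r=np.hypot(c[0],c[1]);th=np.arctan2(r,c[2]);x,y=c[:2]/r*th
    else: x,y=c[:2]/c[2]
    return np.array([K[0,0]*x+K[0,2],K[1,1]*y+K[1,2]])
def tri(rs):
    A=np.zeros((3,3));b=np.zeros(3)
    for o,w in rs:
        M=np.eye(3)-np.outer(w,w);A+=M;b+=M@o
    X=np.linalg.solve(A,b); return X,[np.linalg.norm((np.eye(3)-np.outer(w,w))@(X-o)) for o,w in rs]
E
python3 - <<'E'
from h import *
for n in ['scene','side','wrist']:
    d=grab(n,n+'0'); print(n,d['camera_matrix'],-d['R'].T@d['t'],d['R'])
print(observe(), env.tcp_to_tips)
E
```

```text
pics
scene [[467.78603306   0.         325.84994795]
 [  0.         467.78603306 193.39717962]
 [  0.           0.           1.        ]] [-0.00277959 -0.85625164  0.97814814] [[ 0.79051161 -0.61226182 -0.01506212]
 [-0.40324958 -0.50182392 -0.76522058]
 [ 0.46095681  0.61098954 -0.64359195]]
side [[487.26081048   0.         319.88710336]
 [  0.         487.26081048 198.53845013]
 [  0.           0.           1.        ]] [ 0.68317121 -1.08565468  0.68088161] [[ 0.9955681   0.09329613  0.01183213]
 [ 0.05421506 -0.46656939 -0.88282146]
 [-0.07684332  0.87955036 -0.46955965]]
wrist [[309.70691629   0.         318.60127079]
 [  0.         309.70691629 195.26823487]
 [  0.           0.           1.        ]] [0.55024544 0.08028634 0.37322993] [[ 9.99999502e-01  6.70169165e-04 -7.39293004e-04]
 [ 8.66964461e-04 -9.50341043e-01  3.11209175e-01]
 [-4.94017691e-04 -3.11209661e-01 -9.50341151e-01]]
{'time_s': 0.15, 'q': array([-1.23356924e+01,  2.18324722e+01,  7.43708956e+01,  7.33851469e-04,
        8.38574903e+01, -1.23341334e+01]), 'qvel': array([-0.06347773, -0.10780517, -0.16138426, -0.02635704, -0.02792755,
        0.14427931]), 'joint_efforts': array([ 1.94521621e-03, -4.48624384e+01, -2.31344014e+01, -1.86937300e-04,
        3.77541786e-03, -1.65174959e-05]), 'position': array([5.49801504e-01, 4.51404203e-05, 2.41873184e-01]), 'tool_rot': array([[ 9.99999464e-01, -2.87108940e-05, -1.03493100e-03],
       [-2.84631848e-05, -9.99999971e-01,  2.39362447e-04],
       [-1.03493784e-03, -2.39332862e-04, -9.99999436e-01]]), 'ft_force': array([-0.22609369,  0.65347354, -0.51871786]), 'wrist_torque': array([0.01804813, 0.01436419, 0.02304208]), 'grip_width': 0.08518340155531683} 0.011
```

View pics/scene0.png

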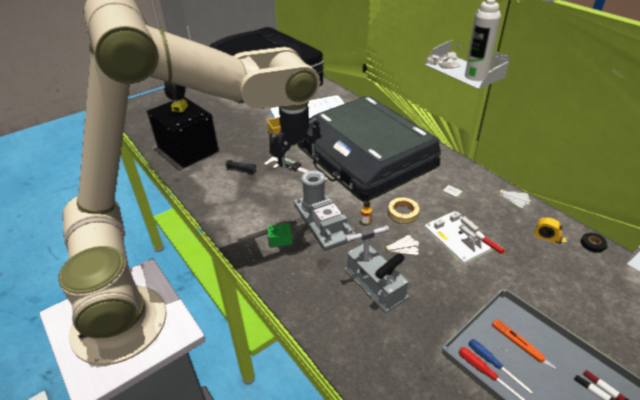

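View pics/side0.png

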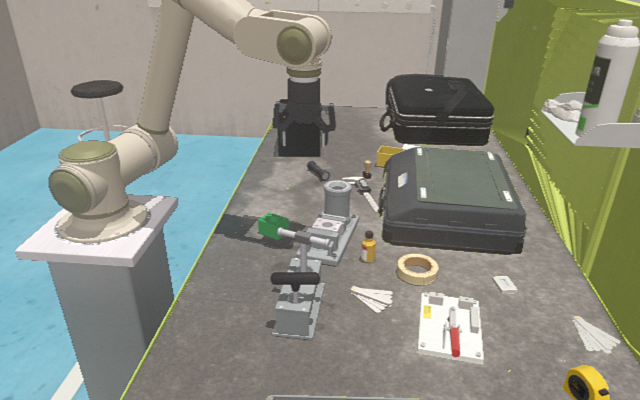

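View pics/wrist0.png

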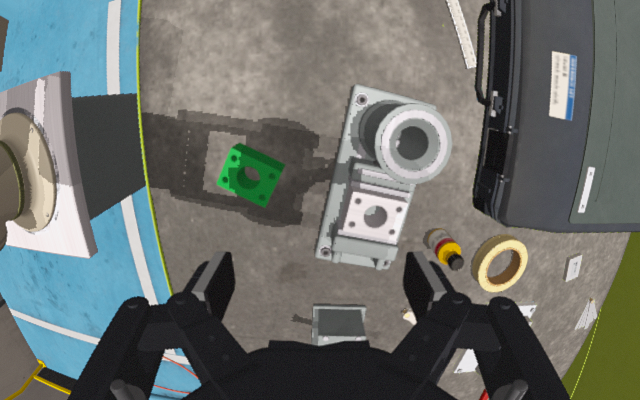

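```bash
python3 - <<'E'
import cv2
a=cv2.imread('pics/scene0.png')[160:320,280:440]; b=cv2.imread('pics/side0.png')[170:350,240:400]
cv2.imwrite('pics/c1.png',cv2.resize(a,(560,560),interpolation=cv2.INTER_CUBIC))
cv2.imwrite('pics/c2.png',cv2.resize(b,(533,600),interpolation=cv2.INTER_CUBIC))
c=cv2.imread('pics/wrist0.png')[70:290,300:500]
cv2.imwrite('pics/c3.png',cv2.resize(c,(545,600),interpolation=cv2.INTER_CUBIC))
E
```

```text
(no output)
```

View pics/c1.png

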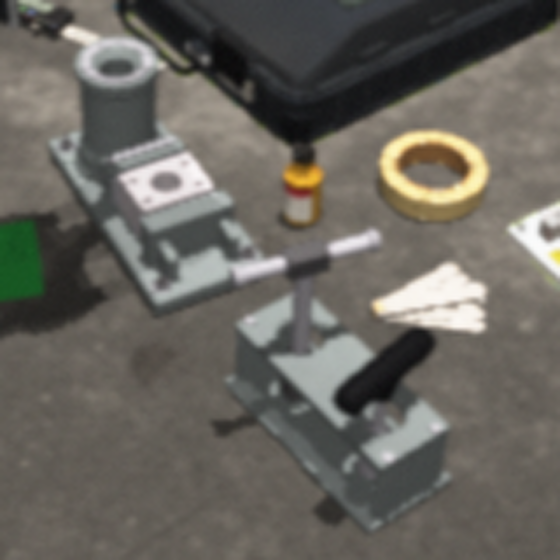

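View pics/c2.png

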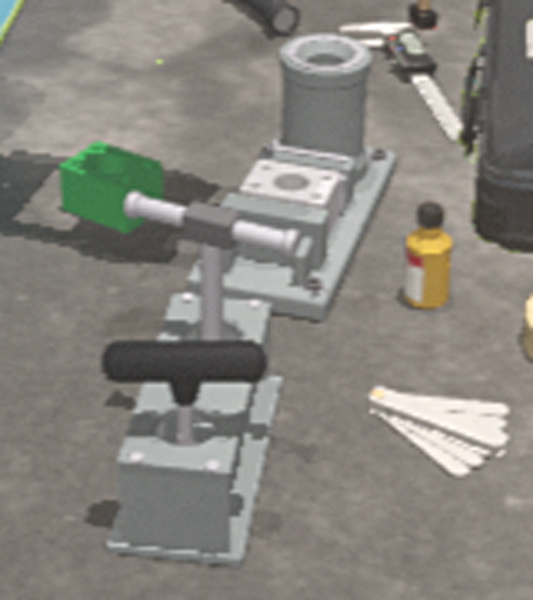

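View pics/c3.png

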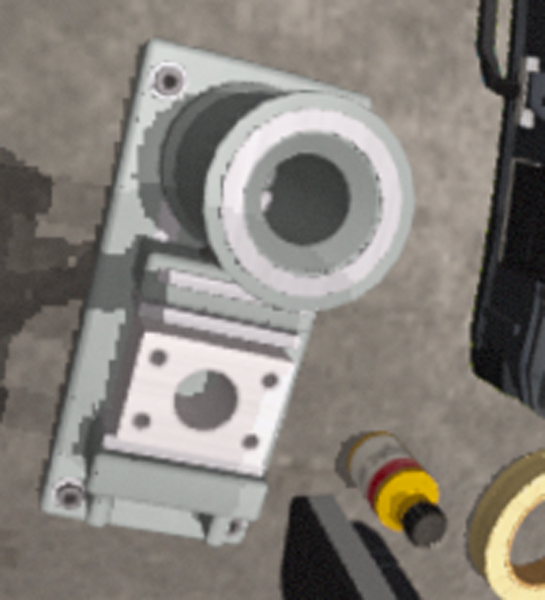

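```bash
python3 - <<'E'
from h import *
s=load('scene0');d=load('side0');w=load('wrist0')
P=lambda u,v:(280+u/3.5,160+v/3.5)
Q=lambda u,v:(240+u*.3002,170+v*.3)
W=lambda u,v:(300+u/2.725,70+v/2.727)
for n,a,b in [('head',P(308,262),Q(212,225)),('left',P(237,273),Q(130,204)),('right',P(375,240),Q(297,240)),
  ('grip_c',P(385,370),Q(186,361)),('mouth s/s',P(118,66),Q(326,58)),
  ('standcorner far L top',P(305,305),Q(215,296))]:
    print(n,tri([ray(s,*a),ray(d,*b)]))
print('mouth w',plane(w,*W(308,202),.120,True))
print('mouth outer rim w',plane(w,*W(309,201),.120,True))
print('mouth s',plane(s,*P(118,66),.12), plane(d,*Q(326,58),.12))
for n,u in [('boltTL',(168,80)),('boltBL',(69,494)),('boltBR',(235,527))]: print(n,plane(w,*W(*u),.018,True))
for n,u in [('h1',(158,356)),('h2',(270,380)),('h3',(141,420)),('h4',(250,441)),('bore',(206,400))]: print(n,plane(w,*W(*u),.058,True))
print('head zplane .148',plane(s,*P(308,262),.148),plane(d,*Q(212,225),.148))
E
```

```text
head (array([ 0.57811178, -0.25790061,  0.1461624 ]), [np.float64(0.0014469892442747496), np.float64(0.0014469892442748144)])
left (array([ 0.52646789, -0.24049683,  0.14975264]), [np.float64(0.001511949312402343), np.float64(0.001511949312402422)])
right (array([ 0.63064236, -0.2715489 ,  0.14732051]), [np.float64(0.0021014955219281917), np.float64(0.0021014955219281644)])
grip_c (array([ 0.57412966, -0.34474995,  0.10984831]), [np.float64(0.0006908188228918041), np.float64(0.0006908188228916779)])
mouth s/s (array([0.63051996, 0.04170502, 0.11356885]), [np.float64(0.0009833454604701317), np.float64(0.0009833454604701415)])
standcorner far L top (array([ 0.58066985, -0.2549236 ,  0.0942986 ]), [np.float64(0.0008297240515038439), np.float64(0.0008297240515039325)])
mouth w [0.63020692 0.04314364 0.12      ]
mouth outer rim w [0.63051727 0.04347087 0.12      ]
mouth s [0.62478944 0.03383754 0.12      ] [0.63151113 0.03082796 0.12      ]
boltTL [0.5988709  0.07863433 0.018     ]
boltBL [ 0.55883368 -0.11235492  0.018     ]
boltBR [ 0.64122129 -0.13230624  0.018     ]
h1 [ 0.59273071 -0.02891797  0.058     ]
h2 [ 0.63969363 -0.03935417  0.058     ]
h3 [ 0.58696386 -0.05655155  0.058     ]
h4 [ 0.63359578 -0.06664222  0.058     ]
bore [ 0.61338222 -0.04790293  0.058     ]
head zplane .148 [ 0.57542004 -0.26069994  0.148     ] [ 0.57897037 -0.25841804  0.148     ]
```

The T-key is the steel-barred tool with a dark head block in the far hole of the stand: scene (368,235), side (304,237). The black-gripped one at scene (390,265) and side (296,278) is the nut wrench. I'm moving above the key.

jog_arm:
  dr:
    - [0,0,0]
    - [0,0,0]
    - [0,0,0]
    - [0,0,0]
    - [0,0,0]
    - [0,0,0]
    - [0,0,0]
    - [0,0,-0.14]
    - [0,0,-0.14]
    - [0,0,-0.14]
  slide:
    - [0.004,0.037,0]
    - [0.004,0.037,0]
    - [0.004,0.037,0]
    - [0.004,0.037,0]
    - [0.004,0.037,0]
    - [0.004,0.037,0]
    - [0.004,0.037,0]
    - [0,0,0]
    - [0,0,0]
    - [0,0,0]
  gripper: [1,1,1,1,1,1,1,1,1,1]

```text
time_s: 1.15
position: [0.5778, -0.2594, 0.2418]
tool_rot: [[0.911, 0.412, -0.001], [0.412, -0.911, 0.001], [-0.001, -0.001, -1.0]]
ft_force: [-0.9, 1.0, -0.2]
grip_width: 0.0855
```

jog_arm:
  dr:
    - [0,0,-0.14]
    - [0,0,-0.14]
    - [0,0,-0.14]
    - [0,0,-0.14]
    - [0,0,-0.14]
    - [0,0,-0.14]
    - [0,0,0]
    - [0,0,0]
    - [0,0,0]
    - [0,0,0]
  slide:
    - [0,0,0]
    - [0,0,0]
    - [0,0,0]
    - [0,0,0]
    - [0,0,0]
    - [0,0,0]
    - [0,0,0]
    - [0,0,0]
    - [0,0,0]
    - [0,0,0]
  gripper: [1,1,1,1,1,1,1,1,1,1]

```text
time_s: 2.15
position: [0.578, -0.259, 0.2423]
tool_rot: [[0.307, 0.952, -0.0], [0.952, -0.307, 0.0], [0.0, -0.0, -1.0]]
ft_force: [0.4, -0.3, 0.4]
grip_width: 0.0855
```

```bash
python3 - <<'E'
from h import *
d=grab('wrist','w1');grab('scene','s1'); grab('side','d1')
print(observe()['position'],observe()['tool_rot'],observe()['q'],observe()['ft_force'],observe()['wrist_torque'])
cv2.imwrite('pics/w1c.png',cv2.resize(d['pixels'][100:400,120:520],(800,600)))
E
```

```text
[ 0.57796894 -0.25900204  0.24229455] [[ 3.06549374e-01  9.51854757e-01 -4.85665627e-05]
 [ 9.51854758e-01 -3.06549372e-01  3.65057372e-05]
 [ 1.98601103e-05 -5.74191247e-05 -9.99999998e-01]] [-3.48299335e+01  3.04252551e+01  5.98103590e+01  1.27618285e-04
  8.97678647e+01 -1.06978532e+02] [ 0.363252    0.44223359 -0.44102207] [-0.00697126  0.03720719 -0.00715958]
```

View pics/w1.png

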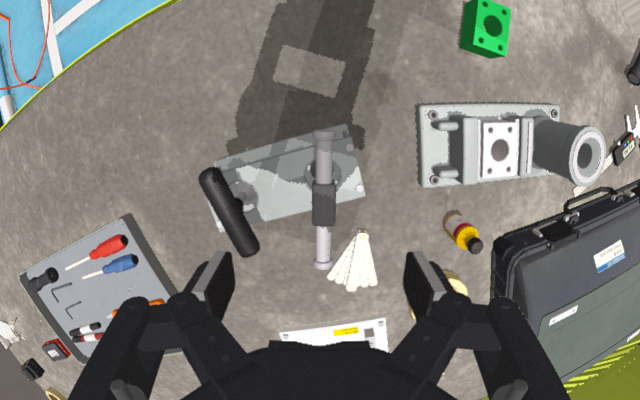

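View pics/w1c.png

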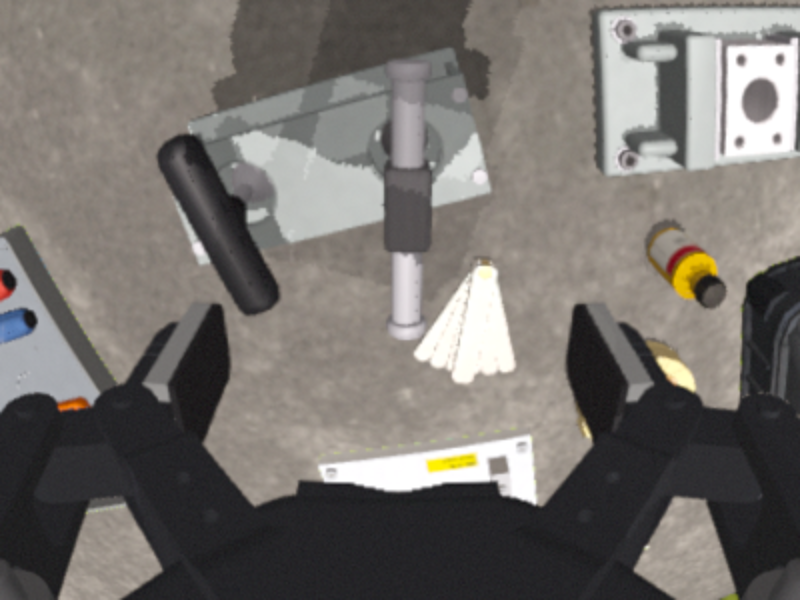

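```bash
python3 - <<'E'
from h import *
w=load('w1');C=lambda u,v:(120+u/2,100+v/2)
h=plane(w,*C(408,209),.153,True);a=plane(w,*C(409,66),.148,True);b=plane(w,*C(407,331),.148,True)
print(h,a,b,(a+b)/2,np.degrees(np.arctan2(*(a-b)[:2])), np.linalg.norm(a-b))
s=load('scene0');d=load('side0')
print('tri',tri([ray(w,*C(408,209),True),ray(s,280+308/3.5,160+262/3.5)]),tri([ray(w,*C(408,209),True),ray(d,240+212*.3,170+225*.3)]))
print('stand corners', [plane(w,*C(*u),.068,True)[:2] for u in [(190,120),(453,48),(491,191),(203,264)]], 'boltsonstand',[plane(w,*C(*u),.068,True)[:2] for u in [(480,177),(460,95),(197,247)]])
print('holes',[plane(w,*C(*u),.068,True)[:2] for u in [(405,155),(243,193)]])
print('mouth',plane(w,588,154,.12,True), 'bottle',plane(w,*C(680,260),.07,True))
R=np.array([[.3065,.9519],[.9519,-.3065]]);p=np.array([.57797,-.2590])
print('err tool', R.T@(h[:2]-p))
E
```

```text
[ 0.57942614 -0.25468218  0.153     ] [ 0.52856751 -0.23806647  0.148     ] [ 0.63344831 -0.27203797  0.148     ] [ 0.58100791 -0.25505222  0.148     ] -72.0525590157322 0.11024539130995939
tri (array([ 0.58247966, -0.25527875,  0.14018364]), [np.float64(0.0014672894817539367), np.float64(0.0014672894817540714)]) (array([ 0.57999115, -0.25566258,  0.14696476]), [np.float64(0.0015375786283468348), np.float64(0.0015375786283466605)])
stand corners [array([ 0.5277337 , -0.35579198]), array([ 0.53591798, -0.21598972]), array([ 0.61313569, -0.21812348]), array([ 0.60565984, -0.38211057])] boltsonstand [array([ 0.60396276, -0.22163   ]), array([ 0.55958853, -0.2194995 ]), array([ 0.5950679, -0.3811135])]
holes [array([ 0.58084839, -0.2551545 ]), array([ 0.57396219, -0.34316542])]
mouth [0.62783889 0.04234771 0.12      ] bottle [ 0.68813972 -0.12116775  0.07      ]
err tool [4.55643853e-03 6.26834809e-05]
```

jog_arm:
  dr:
    - [0,0,0]
    - [0,0,0]
    - [0,0,0]
    - [0,0,0]
    - [0,0,0]
    - [0,0,0]
    - [0,0,0]
    - [0,0,0]
    - [0,0,0]
    - [0,0,0]
  slide:
    - [0.004,0.001,0.012]
    - [0,0,0.03]
    - [0,0,0.03]
    - [0,0,0.02]
    - [0,0,0.01]
    - [0,0,0]
    - [0,0,0]
    - [0,0,0]
    - [0,0,0]
    - [0,0,0]
  gripper: [1,1,1,1,1,-0.3,-0.6,-0.7,-0.7,-0.7]
  force: 60

```text
time_s: 3.3
position: [0.5805, -0.2557, 0.1413]
tool_rot: [[0.306, 0.952, 0.001], [0.952, -0.306, -0.001], [-0.001, 0.002, -1.0]]
ft_force: [0.1, -0.7, 0.5]
grip_width: 0.017
```

```bash
python3 - <<'E'
from h import *
d=grab('wrist','w2');grab('side','d2')
print(observe()['position'],observe()['grip_width'],observe()['ft_force'],observe()['wrist_torque'])
E
```

```text
[ 0.58041451 -0.25573324  0.14124567] 0.01707504624303818 [ 1.61823770e-03 -3.65765946e-01  5.36672025e+00] [ 0.02467002  0.02582504 -0.02807294]
```

View pics/w2.png

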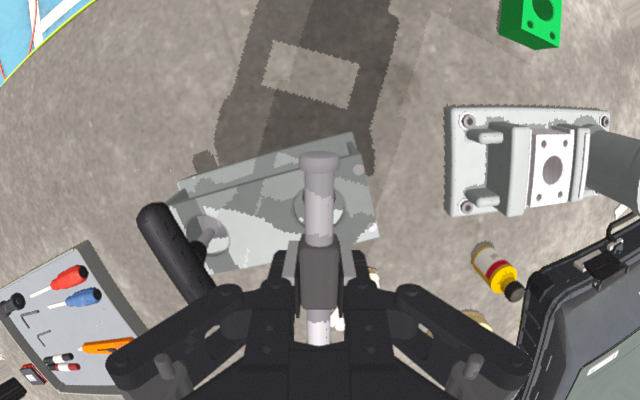

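jog_arm:
  dr:
    - [0,0,0]
    - [0,0,0]
    - [0,0,0]
    - [0,0,0]
    - [0,0,0]
    - [0,0,0]
    - [0,0,0]
    - [0,0,0]
    - [0,0,0]
    - [0,0,0]
  slide:
    - [0,0,-0.005]
    - [0,0,-0.015]
    - [0,0,-0.025]
    - [0,0,-0.03]
    - [0,0,-0.03]
    - [0,0,-0.025]
    - [0,0,-0.015]
    - [0,0,-0.005]
    - [0,0,0]
    - [0,0,0]
  gripper: [-0.7,-0.7,-0.7,-0.7,-0.7,-0.7,-0.7,-0.7,-0.7,-0.7]

```text
time_s: 4.4
position: [0.5799, -0.2553, 0.2888]
tool_rot: [[0.306, 0.952, -0.002], [0.952, -0.306, 0.002], [0.001, -0.003, -1.0]]
ft_force: [0.4, 0.5, -3.7]
grip_width: 0.0171
```

jog_arm:
  dr:
    - [0,0,0]
    - [0,0,0]
    - [0,0,0]
    - [0,0,0]
    - [0,0,0]
    - [0,0,0]
    - [0,0,0]
    - [0,0,0]
    - [0,0,0]
    - [0,0,0]
  slide:
    - [0.01,-0.0015,0]
    - [0.03,-0.0045,0]
    - [0.04,-0.006,0]
    - [0.045,-0.0065,0]
    - [0.045,-0.0065,0]
    - [0.045,-0.0065,0]
    - [0.04,-0.006,0]
    - [0.03,-0.0045,0]
    - [0.012,-0.002,0]
    - [0,0,0]
  gripper: [-0.7,-0.7,-0.7,-0.7,-0.7,-0.7,-0.7,-0.7,-0.7,-0.7]

```text
time_s: 5.4
position: [0.6289, 0.0425, 0.2897]
tool_rot: [[0.303, 0.953, -0.001], [0.953, -0.303, 0.0], [-0.0, -0.001, -1.0]]
ft_force: [-0.8, -0.7, -3.7]
grip_width: 0.0168
```

```bash
python3 - <<'E'
from h import *
d=grab('wrist','w3');a=grab('scene','s3'); b=grab('side','d3')
o=observe();print(o['position'],o['grip_width'],o['ft_force'],o['wrist_torque'],o['q'],o['tool_rot'])
cv2.imwrite('pics/w3c.png',cv2.resize(d['pixels'][100:400,200:600],(800,600),interpolation=cv2.INTER_CUBIC))
cc=np.hstack([cv2.resize(a['pixels'][100:240,250:390],(400,400),interpolation=2),cv2.resize(b['pixels'][90:230,270:410],(400,400),interpolation=2)])
cv2.imwrite('pics/c3b.png',cc)
E
```

```text
[0.62895934 0.03962132 0.29005033] 0.016929736358334856 [ 0.82052271 -0.38124338 -4.19159655] [-0.03201443 -0.01123453 -0.06583498] [-7.13055307e+00  2.88711806e+01  5.48302599e+01 -2.61940363e-02
  9.63311641e+01 -7.92576619e+01] [[ 3.06954033e-01  9.51724138e-01 -6.21070734e-04]
 [ 9.51724181e-01 -3.06954295e-01 -3.80230776e-04]
 [-5.52515137e-04 -4.74374666e-04 -9.99999735e-01]]
```

View pics/w3c.png

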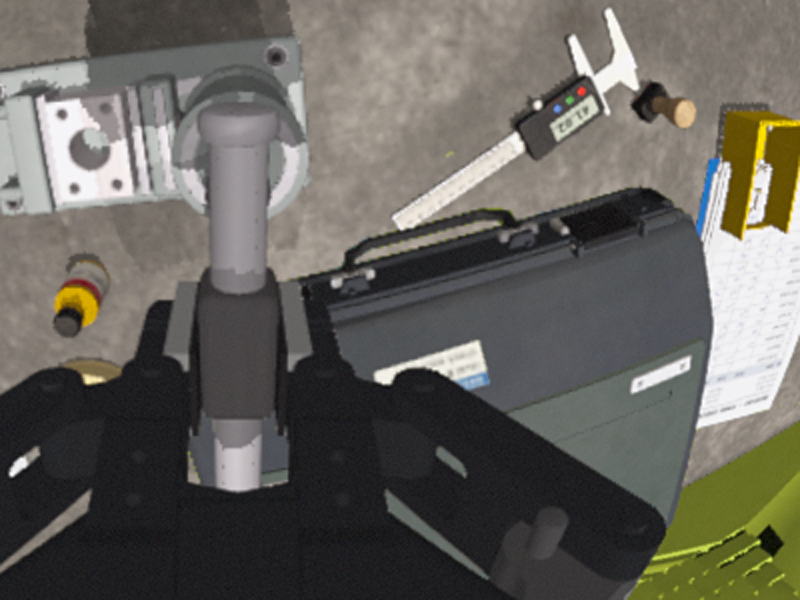

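View pics/c3b.png

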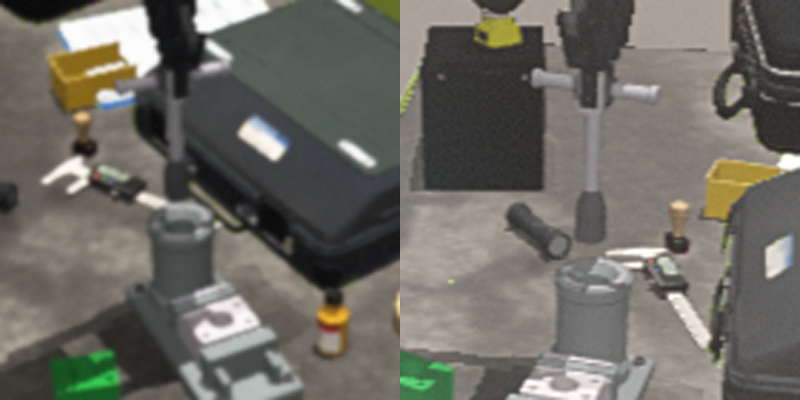

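```bash
python3 - <<'E'
from h import *
a=load('s3')['pixels'];b=load('d3')['pixels']
cc=np.hstack([cv2.resize(a[150:200,290:340],(400,400),interpolation=2),cv2.resize(b[150:200,310:360],(400,400),interpolation=2)])
cv2.imwrite('pics/c3d.png',cc)
o=observe();print(o['position'])
E
```

```text
[0.62895934 0.03962132 0.29005033]
```

View pics/c3d.png

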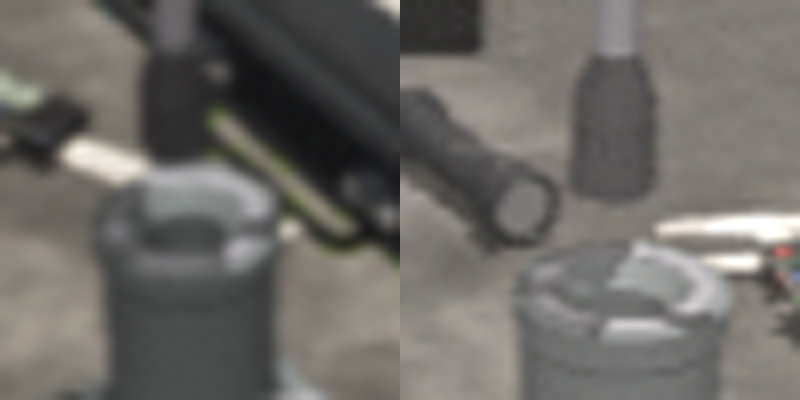

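```bash
python3 - <<'E'
from h import *
s=load('s3');d=load('d3')
S=lambda u,v:(289.5+u/8,149.5+v/8); D=lambda u,v:(309.5+(u-400)/8,149.5+v/8)
f=tri([ray(s,*S(175,150)),ray(d,*D(614,183))]);m=tri([ray(s,*S(187.5,213)),ray(d,*D(625,290))])
print(f,m)
for z in (.157,.12):pass
print('scene foot',plane(s,*S(175,150),.157),'mouth',plane(s,*S(187.5,213),.12))
print('side foot',plane(d,*D(614,183),.157),'mouth',plane(d,*D(625,290),.12))
# head direction of shank check: predicted pix for vertical at TCP
p=observe()['position']
for z in (.157,.29): print(z,(proj(s,[p[0],p[1],z])-[289.5,149.5])*8,(proj(d,[p[0],p[1],z])-[309.5,149.5])*8+[400,0])
w=load('w3'); print('wrist foot pred',(proj(w,[p[0],p[1],.157],True)-[200,100])*2)
# wrist mouth rim
for u in [(238,150)]: print(plane(w,200+u[0]/2,100+u[1]/2,.12,True))
E
```

```text
(array([0.62495033, 0.0434085 , 0.15510456]), [np.float64(0.0012200388022909092), np.float64(0.0012200388022907951)]) (array([0.63067497, 0.04596287, 0.11839977]), [np.float64(0.001276622764638419), np.float64(0.0012766227646382625)])
scene foot [0.62219545 0.03981439 0.157     ] mouth [0.6308311  0.04585213 0.12      ]
side foot [0.62563328 0.04187505 0.157     ] mouth [0.63031736 0.04022692 0.12      ]
0.157 [190.21481878 143.24013105] [623.98559824 186.4949969 ]
0.29 [ 177.64586477 -167.86429403] [ 636.66816351 -213.13991141]
wrist foot pred [229.95507168 178.03117972]
[0.62682817 0.04414904 0.12      ]
```

```bash
python3 - <<'E'
from h import *
w=load('w3');d=load('d3');s=load('s3');o=observe();p=o['position'];R=o['tool_rot']
X=plane(w,200+238/2,100+112/2,.298,True);print('barend tool',R.T@(X-p))
w2=load('w2')
for n,u in [('head near end face',(238,283)),('head right/left edges',(198,300)),('',(282,300))]:
    X=plane(w,200+u[0]/2,100+u[1]/2,.308,True);print(n,R.T@(X-p))
a=cv2.resize(s['pixels'][110:150,280:345],(800,492),interpolation=2);b=cv2.resize(d['pixels'][100:140,305:370],(800,492),interpolation=2)
cv2.imwrite('pics/c4a.png',a);cv2.imwrite('pics/c4b.png',b)
E
```

```text
barend tool [ 0.00299461 -0.05706528 -0.00792425]
head near end face [ 0.00312694 -0.02381901 -0.0179401 ]
head right/left edges [-0.00512241 -0.01980419 -0.01793745]
 [ 0.01224853 -0.01986076 -0.01794702]
```

View pics/c4b.png

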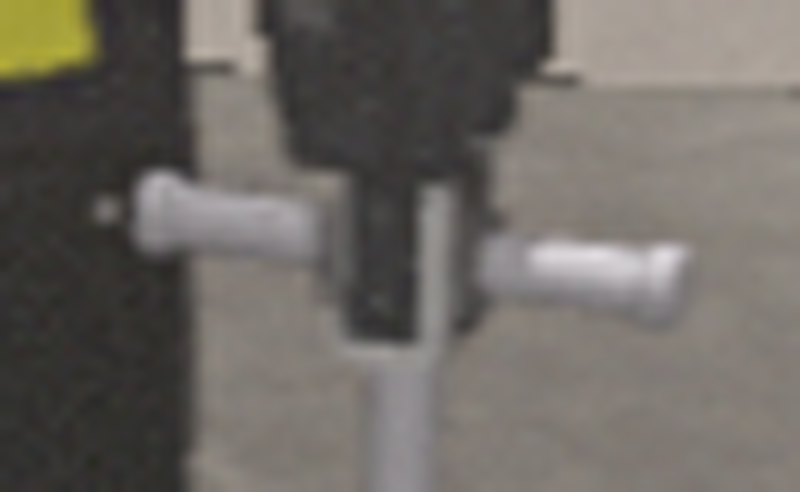

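View pics/c4a.png

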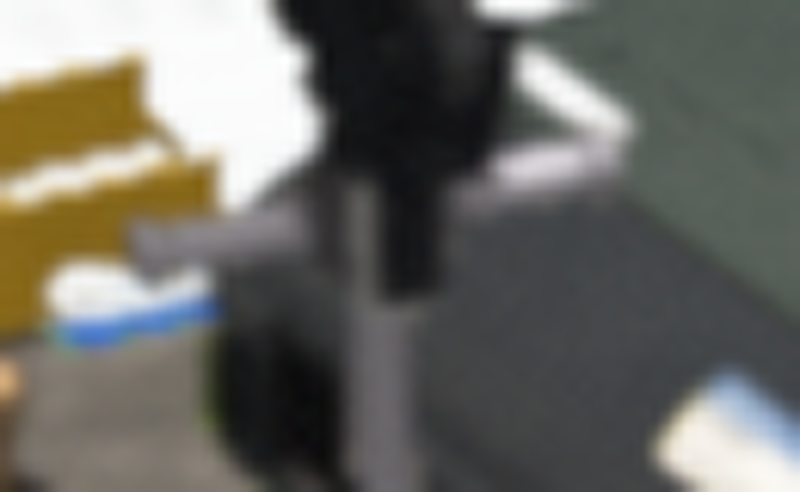

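```bash
python3 - <<'E'
from h import *
s=grab('scene','s4');d=grab('side','d4')
o=observe();p=o['position'];print(p)
S=lambda u,v:(289.5+u/8,149.5+v/8); D=lambda u,v:(309.5+u/8,149.5+v/8)
cc=np.hstack([cv2.resize(s['pixels'][150:200,290:340],(400,400),interpolation=2),cv2.resize(d['pixels'][150:200,310:360],(400,400),interpolation=2)])
for im,x0 in((s,0),(d,400)):
    off=np.array([289.5,149.5]) if x0==0 else np.array([309.5,149.5])
    for (c,z,r,col) in [((p[0],p[1]),.158,.014,(0,255,255)),((.630,.043),.12,.0225,(0,0,255)),((.630,.043),.12,.0355,(255,0,0))]:
        pts=[(proj(im,[c[0]+r*np.cos(t),c[1]+r*np.sin(t),z])-off)*8+[x0,0] for t in np.linspace(0,6.283,60)]
        cv2.polylines(cc,[np.array(pts,int)],True,col,1)
cv2.imwrite('pics/c5.png',cc)
E
```

```text
[0.6290289  0.039393   0.29025522]
```

View pics/c5.png

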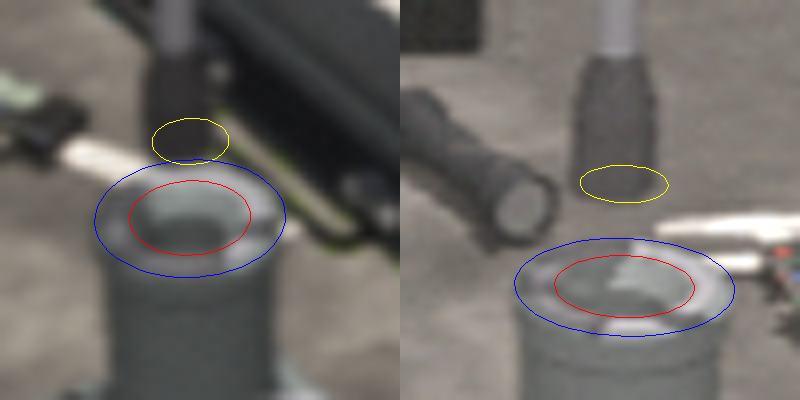

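jog_arm:
  dr:
    - [0,0,0]
    - [0,0,0]
    - [0,0,0]
    - [0,0,0]
    - [0,0,0]
    - [0,0,0]
    - [0,0,0]
    - [0,0,0]
    - [0,0,0]
    - [0,0,0]
  slide:
    - [0,0.002,0]
    - [0,0.0016,0]
    - [0,0,0.008]
    - [0,0,0.01]
    - [0,0,0.008]
    - [0,0,0.004]
    - [0,0,0]
    - [0,0,0]
    - [0,0,0]
    - [0,0,0]
  gripper: [-0.7,-0.7,-0.7,-0.7,-0.7,-0.7,-0.7,-0.7,-0.7,-0.7]

```text
time_s: 6.65
position: [0.6326, 0.0397, 0.2607]
tool_rot: [[0.306, 0.952, 0.001], [0.952, -0.306, -0.0], [0.0, 0.001, -1.0]]
ft_force: [0.7, -0.1, -4.7]
grip_width: 0.017
```

```bash
cat > look.py <<'E'
from h import *
import sys
t=sys.argv[1]
s=grab('scene','s'+t);d=grab('side','d'+t)
o=observe();p=o['position'];print(o['time_s'],p,o['ft_force'],o['wrist_torque'],o['q'])
cc=np.hstack([cv2.resize(s['pixels'][150:200,290:340],(400,400),interpolation=2),cv2.resize(d['pixels'][150:200,310:360],(400,400),interpolation=2)])
for im,x0 in((s,0),(d,400)):
    off=np.array([289.5,149.5]) if x0==0 else np.array([309.5,149.5])
    for (c,z,r,col) in [((.630,.043),.12,.0225,(0,0,255)),((.630,.043),.12,.0355,(255,0,0))]:
        pts=[(proj(im,[c[0]+r*np.cos(t),c[1]+r*np.sin(t),z])-off)*8+[x0,0] for t in np.linspace(0,6.283,60)]
        cv2.polylines(cc,[np.array(pts,int)],True,col,1)
cv2.imwrite('pics/c%s.png'%t,cc)
E
python3 look.py 6
```

```text
6.75 [0.63256432 0.03963186 0.26056085] [ 0.45274913  0.04939186 -3.57727952] [-0.00242423 -0.03740757 -0.0086344 ] [-7.09856482e+00  2.99297377e+01  5.77172146e+01 -4.08504082e-04
  9.23284772e+01 -7.92936210e+01]
```

View pics/c6.png

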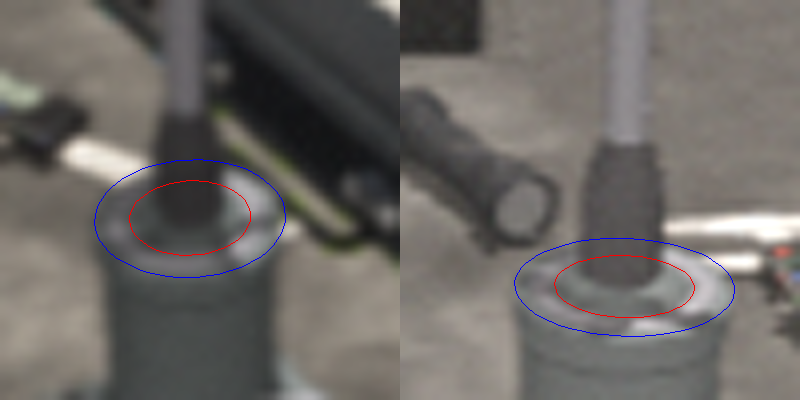

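jog_arm:
  dr:
    - [0,0,0]
    - [0,0,0]
    - [0,0,0]
    - [0,0,0]
    - [0,0,0]
    - [0,0,0]
    - [0,0,0]
    - [0,0,0]
    - [0,0,0]
    - [0,0,0]
  slide:
    - [0,0,0.004]
    - [0,0,0.003]
    - [0,0,0.002]
    - [0,0,0.002]
    - [0,0,0.001]
    - [0,0,0.001]
    - [0,0,0.001]
    - [0,0,0]
    - [0,0,0]
    - [0,0,0]
  gripper: [-0.7,-0.7,-0.7,-0.7,-0.7,-0.7,-0.7,-0.7,-0.7,-0.7]

```text
time_s: 7.75
position: [0.6325, 0.0397, 0.2464]
tool_rot: [[0.306, 0.952, 0.0], [0.952, -0.306, 0.0], [0.0, 0.0, -1.0]]
ft_force: [0.1, -0.2, -4.7]
grip_width: 0.0173
```

```bash
python3 look.py 7
```

```text
7.85 [0.63251738 0.03964104 0.24637964] [ 0.62923404  0.23695224 -3.22618786] [ 0.00953629 -0.00032534 -0.00930488] [-7.10011408e+00  3.03396557e+01  5.92952268e+01  4.27570216e-03
  9.03615484e+01 -7.92915788e+01]
```

View pics/c7.png

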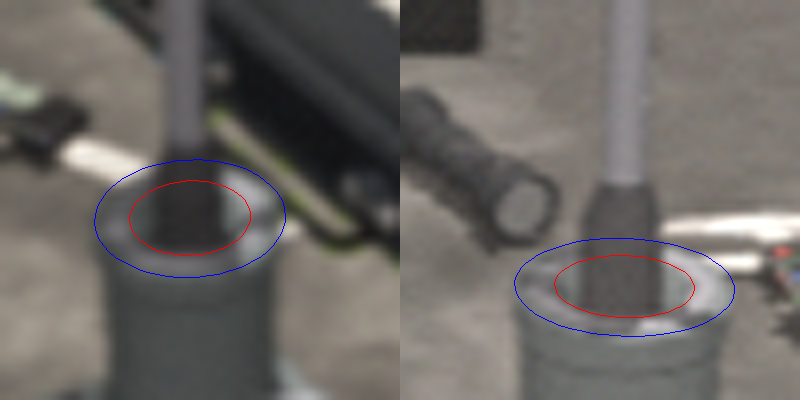

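jog_arm:
  dr:
    - [0,0,0]
    - [0,0,0]
    - [0,0,0]
    - [0,0,0]
    - [0,0,0]
    - [0,0,0]
    - [0,0,0]
    - [0,0,0]
    - [0,0,0]
    - [0,0,0]
  slide:
    - [0,0,0.001]
    - [0,0,0.001]
    - [0,0,0.001]
    - [0,0,0.001]
    - [0,0,0.001]
    - [0,0,0.001]
    - [0,0,0.001]
    - [0,0,0.001]
    - [0,0,0]
    - [0,0,0]
  gripper: [-0.7,-0.7,-0.7,-0.7,-0.7,-0.7,-0.7,-0.7,-0.7,-0.7]

```text
time_s: 8.85
position: [0.6325, 0.0397, 0.2382]
tool_rot: [[0.306, 0.952, -0.0], [0.952, -0.306, 0.0], [0.0, -0.0, -1.0]]
ft_force: [-0.6, 2.5, -2.8]
grip_width: 0.0172
```

```bash
python3 look.py 8
```

```text
8.95 [0.63248895 0.03971269 0.23818664] [ 0.01592331  3.4744246  -3.69686778] [ 0.80441671 -0.03971242  0.01998062] [-7.09610453e+00  3.06023648e+01  6.01679075e+01  9.85613579e-03
  8.92460963e+01 -7.92919924e+01]
```

jog_arm:
  dr:
    - [0,0,0]
    - [0,0,0]
    - [0,0,0]
    - [0,0,0]
    - [0,0,0]
    - [0,0,0]
    - [0,0,0]
    - [0,0,0]
    - [0,0,0]
    - [0,0,0]
  slide:
    - [0.001,-0.0003,0]
    - [0.0009,-0.0003,0]
    - [0,0,0.001]
    - [0,0,0.001]
    - [0,0,0.001]
    - [0,0,0.001]
    - [0,0,0.001]
    - [0,0,0.001]
    - [0,0,0]
    - [0,0,0]
  gripper: [-0.7,-0.7,-0.7,-0.7,-0.7,-0.7,-0.7,-0.7,-0.7,-0.7]

```text
time_s: 9.95
position: [0.6325, 0.0416, 0.2323]
tool_rot: [[0.306, 0.952, 0.0], [0.952, -0.306, -0.0], [-0.0, 0.0, -1.0]]
ft_force: [-0.3, -0.0, -3.7]
grip_width: 0.0173
```

```bash
python3 look.py 9
```

```text
10.05 [0.63253511 0.04163418 0.2323674 ] [-0.10091461 -0.92964283 -4.89701743] [ 0.00507108  0.0217509  -0.03754522] [-6.91605769e+00  3.08047532e+01  6.07626946e+01 -4.67086917e-04
  8.84299088e+01 -7.91087473e+01]
```

View pics/c9.png

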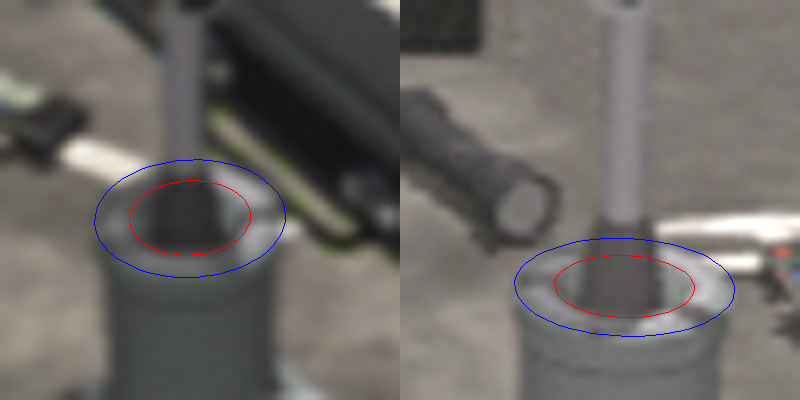

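jog_arm:
  dr:
    - [0,0,0]
    - [0,0,0]
    - [0,0,0]
    - [0,0,0]
    - [0,0,0]
    - [0,0,0]
    - [0,0,0]
    - [0,0,0]
    - [0,0,0]
    - [0,0,0]
  slide:
    - [0,0,0.003]
    - [0,0,0.005]
    - [0,0,0.005]
    - [0,0,0.005]
    - [0,0,0.005]
    - [0,0,0.005]
    - [0,0,0.002]
    - [0,0,0]
    - [0,0,0]
    - [0,0,0]
  gripper: [-0.7,-0.7,-0.7,-0.7,-0.7,-0.7,-0.7,-0.7,-0.7,-0.7]

```text
time_s: 11.05
position: [0.6326, 0.0416, 0.2026]
tool_rot: [[0.306, 0.952, 0.001], [0.952, -0.306, -0.0], [0.0, 0.001, -1.0]]
ft_force: [0.2, -0.0, -3.4]
grip_width: 0.0175
```

```bash
cat > st.py <<'E'
from h import *
o=observe();print(o['time_s'],o['position'].round(4),o['ft_force'].round(2),o['wrist_torque'].round(3),o['q'][5],o['grip_width'],np.degrees(np.arctan2(o['tool_rot'][1,0],o['tool_rot'][0,0])))
E
python3 st.py
```

```text
11.05 [0.6326 0.0416 0.2026] [ 0.22 -0.03 -3.36] [-0.029 -0.032  0.008] -79.11003619592587 0.01745754245451422 72.19128176909953
```

jog_arm:
  dr:
    - [0,0,0]
    - [0,0,0]
    - [0,0,0]
    - [0,0,0]
    - [0,0,0]
    - [0,0,0]
    - [0,0,0]
    - [0,0,0]
    - [0,0,0]
    - [0,0,0]
  slide:
    - [0,0,0.003]
    - [0,0,0.005]
    - [0,0,0.005]
    - [0,0,0.005]
    - [0,0,0.005]
    - [0,0,0.005]
    - [0,0,0.002]
    - [0,0,0]
    - [0,0,0]
    - [0,0,0]
  gripper: [-0.7,-0.7,-0.7,-0.7,-0.7,-0.7,-0.7,-0.7,-0.7,-0.7]

```text
time_s: 12.05
position: [0.6327, 0.0416, 0.1726]
tool_rot: [[0.306, 0.952, 0.001], [0.952, -0.306, -0.0], [0.0, 0.001, -1.0]]
ft_force: [-0.4, -0.7, -3.8]
grip_width: 0.0174
```

```bash
python3 st.py
```

```text
12.05 [0.6327 0.0416 0.1726] [-0.4  -0.75 -3.85] [-0.079  0.024 -0.038] -79.1120382768672 0.017365288023219388 72.19437017065603
```

jog_arm:
  dr:
    - [0,0,0]
    - [0,0,0]
    - [0,0,0]
    - [0,0,0]
    - [0,0,0]
    - [0,0,0]
    - [0,0,0]
    - [0,0,0]
    - [0,0,0]
    - [0,0,0]
  slide:
    - [0,0,0.001]
    - [0,0,0.001]
    - [0,0,0.0005]
    - [0,0,0.0005]
    - [0,0,0.0005]
    - [0,0,0.0005]
    - [0,0,0.0005]
    - [0,0,0.0005]
    - [0,0,0]
    - [0,0,0]
  gripper: [-0.7,-0.7,-0.7,-0.7,-0.7,-0.7,-0.7,-0.7,-0.7,-0.7]

```text
time_s: 13.05
position: [0.6325, 0.0417, 0.1673]
tool_rot: [[0.306, 0.952, -0.0], [0.952, -0.306, 0.0], [0.0, -0.0, -1.0]]
ft_force: [-0.3, -0.1, -3.9]
grip_width: 0.0172
```

```bash
python3 st.py
```

```text
13.05 [0.6325 0.0417 0.1673] [-0.29 -0.08 -3.91] [ 0.019 -0.016  0.008] -79.10974814865676 0.01715620939205412 72.19546960479289
```

Still free, with the foot at about 34 mm. A little further.

jog_arm:
  dr:
    - [0,0,0]
    - [0,0,0]
    - [0,0,0]
    - [0,0,0]
    - [0,0,0]
    - [0,0,0]
    - [0,0,0]
    - [0,0,0]
    - [0,0,0]
    - [0,0,0]
  slide:
    - [0,0,0.0005]
    - [0,0,0.0005]
    - [0,0,0.0005]
    - [0,0,0.0005]
    - [0,0,0]
    - [0,0,0]
    - [0,0,0]
    - [0,0,0]
    - [0,0,0]
    - [0,0,0]
  gripper: [-0.7,-0.7,-0.7,-0.7,-0.7,-0.7,-0.7,-0.7,-0.7,-0.7]

```text
time_s: 14.05
position: [0.6328, 0.0416, 0.1662]
tool_rot: [[0.306, 0.952, 0.002], [0.952, -0.306, -0.0], [0.0, 0.002, -1.0]]
ft_force: [-0.3, -0.3, 5.2]
grip_width: 0.0171
```

```bash
python3 st.py
```

```text
14.05 [0.6328 0.0416 0.1662] [-0.26 -0.27  5.21] [0.024 0.213 0.023] -79.11015651449 0.017072348529037343 72.19426406722528
```

jog_arm:
  dr:
    - [0,0,0.055]
    - [0,0,0.055]
    - [0,0,0.055]
    - [0,0,0.055]
    - [0,0,0.055]
    - [0,0,0.055]
    - [0,0,0.055]
    - [0,0,0.055]
    - [0,0,0.055]
    - [0,0,0]
  slide:
    - [0,0,0]
    - [0,0,0]
    - [0,0,0]
    - [0,0,0]
    - [0,0,0]
    - [0,0,0]
    - [0,0,0]
    - [0,0,0]
    - [0,0,0]
    - [0,0,0]
  gripper: [-0.7,-0.7,-0.7,-0.7,-0.7,-0.7,-0.7,-0.7,-0.7,-0.7]

```text
time_s: 15.05
position: [0.6329, 0.0414, 0.1662]
tool_rot: [[0.722, 0.691, 0.002], [0.691, -0.722, -0.001], [0.001, 0.002, -1.0]]
ft_force: [-1.2, -0.8, 5.8]
grip_width: 0.0173
```

```bash
python3 st.py
```

```text
15.05 [0.6329 0.0414 0.1662] [-1.17 -0.85  5.8 ] [-0.201  0.243  0.06 ] -50.662333506755566 0.01727133283070951 43.741789544504186
```

jog_arm:
  dr:
    - [0,0,0.055]
    - [0,0,0.055]
    - [0,0,0.055]
    - [0,0,0.055]
    - [0,0,0.055]
    - [0,0,0.055]
    - [0,0,0.055]
    - [0,0,0.055]
    - [0,0,0.055]
    - [0,0,0]
  slide:
    - [0,0,0]
    - [0,0,0]
    - [0,0,0]
    - [0,0,0]
    - [0,0,0]
    - [0,0,0]
    - [0,0,0]
    - [0,0,0]
    - [0,0,0]
    - [0,0,0]
  gripper: [-0.7,-0.7,-0.7,-0.7,-0.7,-0.7,-0.7,-0.7,-0.7,-0.7]

```text
time_s: 16.05
position: [0.6322, 0.0416, 0.1645]
tool_rot: [[0.964, 0.266, -0.002], [0.266, -0.964, 0.0], [-0.001, -0.001, -1.0]]
ft_force: [0.5, -0.4, -3.2]
grip_width: 0.0171
```

```bash
python3 st.py
```

```text
16.05 [0.6322 0.0416 0.1645] [ 0.45 -0.43 -3.22] [-0.014  0.006 -0.019] -22.362632890388113 0.017133816576976976 15.443008348313079
```

jog_arm:
  dr:
    - [0,0,0]
    - [0,0,0]
    - [0,0,0]
    - [0,0,0]
    - [0,0,0]
    - [0,0,0]
    - [0,0,0]
    - [0,0,0]
    - [0,0,0]
    - [0,0,0]
  slide:
    - [0,0,0.0005]
    - [0,0,0.0005]
    - [0,0,0.001]
    - [0,0,0.001]
    - [0,0,0.001]
    - [0,0,0.001]
    - [0,0,0]
    - [0,0,0]
    - [0,0,0]
    - [0,0,0]
  gripper: [-0.7,-0.7,-0.7,-0.7,-0.7,-0.7,-0.7,-0.7,-0.7,-0.7]

```text
time_s: 17.05
position: [0.6325, 0.0416, 0.1603]
tool_rot: [[0.964, 0.267, -0.0], [0.267, -0.964, -0.0], [-0.0, -0.0, -1.0]]
ft_force: [-0.0, -0.4, -3.3]
grip_width: 0.0172
```

```bash
python3 st.py
```

```text
17.05 [0.6325 0.0416 0.1603] [-0.02 -0.36 -3.3 ] [-0.089  0.23   0.025] -22.386142301855244 0.017206432191957496 15.466431434665546
```

jog_arm:
  dr:
    - [0,0,0]
    - [0,0,0]
    - [0,0,0]
    - [0,0,0]
    - [0,0,0]
    - [0,0,0]
    - [0,0,0]
    - [0,0,0]
    - [0,0,0]
    - [0,0,0]
  slide:
    - [0,0,0.001]
    - [0,0,0.002]
    - [0,0,0.002]
    - [0,0,0.002]
    - [0,0,0.0015]
    - [0,0,0.0005]
    - [0,0,0.0005]
    - [0,0,0]
    - [0,0,0]
    - [0,0,0]
  gripper: [-0.7,-0.7,-0.7,-0.7,-0.7,-0.7,-0.7,-0.7,-0.7,-0.7]

```text
time_s: 18.05
position: [0.6326, 0.0416, 0.1513]
tool_rot: [[0.964, 0.267, 0.001], [0.267, -0.964, -0.0], [0.001, 0.0, -1.0]]
ft_force: [-2.6, -0.7, 2.5]
grip_width: 0.0171
```

```bash
python3 st.py
```

```text
18.05 [0.6326 0.0416 0.1513] [-2.64 -0.72  2.54] [-0.018  0.546 -0.017] -22.38911794394159 0.01712199165405052 15.472037722301112
```

jog_arm:
  dr:
    - [0,0,0.04]
    - [0,0,0.04]
    - [0,0,0.04]
    - [0,0,0.04]
    - [0,0,0.04]
    - [0,0,0.04]
    - [0,0,0.04]
    - [0,0,0.04]
    - [0,0,0.04]
    - [0,0,0.04]
  slide:
    - [-0.0005,0,-0.0002]
    - [0,0,0]
    - [0,0,0]
    - [0,0,0]
    - [0,0,0]
    - [0,0,0]
    - [0,0,0]
    - [0,0,0]
    - [0,0,0]
    - [0,0,0]
  gripper: [-0.7,-0.7,-0.7,-0.7,-0.7,-0.7,-0.7,-0.7,-0.7,-0.7]

```text
time_s: 19.05
position: [0.6318, 0.0413, 0.1513]
tool_rot: [[0.991, -0.131, -0.0], [-0.131, -0.991, -0.001], [-0.0, 0.001, -1.0]]
ft_force: [-2.9, -1.0, 2.7]
grip_width: 0.0171
```

```bash
python3 st.py
```

```text
19.05 [0.6318 0.0413 0.1513] [-2.93 -0.95  2.69] [-0.281  0.861  0.213] 0.5876159540091082 0.01709281972932509 -7.519548787420307
```

jog_arm:
  dr:
    - [0,0,0.02]
    - [0,0,0.02]
    - [0,0,0.02]
    - [0,0,0.02]
    - [0,0,0.02]
    - [0,0,0.02]
    - [0,0,0.02]
    - [0,0,0.02]
    - [0,0,0.02]
    - [0,0,0.02]
  slide:
    - [-0.0005,0,-0.0002]
    - [0,0,0]
    - [0,0,0]
    - [0,0,0]
    - [0,0,0]
    - [0,0,0]
    - [0,0,0]
    - [0,0,0]
    - [0,0,0]
    - [0,0,0]
  gripper: [-0.7,-0.7,-0.7,-0.7,-0.7,-0.7,-0.7,-0.7,-0.7,-0.7]

```text
time_s: 20.05
position: [0.6315, 0.0415, 0.1513]
tool_rot: [[0.946, -0.326, -0.0], [-0.326, -0.946, -0.0], [-0.0, 0.0, -1.0]]
ft_force: [-3.5, -1.2, 2.9]
grip_width: 0.0169
```

```bash
python3 st.py
```

```text
20.05 [0.6315 0.0415 0.1513] [-3.55 -1.22  2.93] [-0.423  0.85   0.247] 12.066917402107318 0.016918714407015017 -19.000152432933525
```

```bash
python3 - <<'E'
from h import *
d=grab('wrist','w10');s=grab('side','d10');a=grab('scene','s10')
i=np.hstack([cv2.resize(s['pixels'][185:275,300:370],(400,514),interpolation=2),cv2.resize(a['pixels'][180:250,295:350],(400,514),interpolation=2)])
cv2.imwrite('pics/c10.png',i)
E
python3 st.py
```

```text
20.2 [0.6315 0.0416 0.1513] [-3.12 -1.73  3.58] [-0.369  0.822  0.127] 11.983441846010455 0.017198576448688833 -18.91804352591368
```

View pics/w10.png

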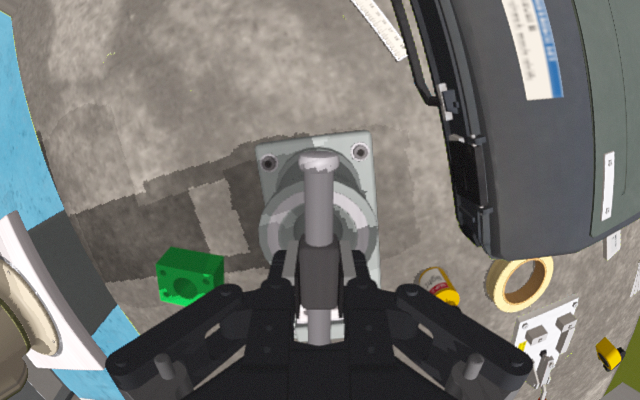

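View pics/c10.png

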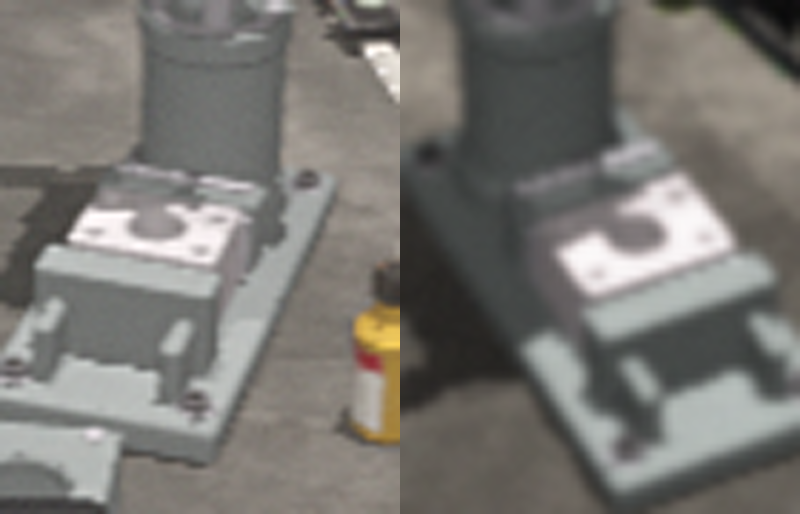

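jog_arm:
  dr:
    - [0,0,0.015]
    - [0,0,0.015]
    - [0,0,0.015]
    - [0,0,0.015]
    - [0,0,0.015]
    - [0,0,0.015]
    - [0,0,0.015]
    - [0,0,0.015]
    - [0,0,0.015]
    - [0,0,0.015]
  slide:
    - [-0.0004,0,-0.0003]
    - [0,0,0]
    - [0,0,0]
    - [0,0,0]
    - [0,0,0]
    - [0,0,0]
    - [0,0,0]
    - [0,0,0]
    - [0,0,0]
    - [0,0,0]
  gripper: [-0.7,-0.7,-0.7,-0.7,-0.7,-0.7,-0.7,-0.7,-0.7,-0.7]

```text
time_s: 21.2
position: [0.6311, 0.0417, 0.1513]
tool_rot: [[0.886, -0.463, -0.0], [-0.463, -0.886, 0.0], [-0.0, 0.0, -1.0]]
ft_force: [-1.5, -2.5, -3.2]
grip_width: 0.0171
```

```bash
python3 st.py
```

```text
21.2 [0.6311 0.0417 0.1513] [-1.48 -2.54 -3.2 ] [-0.54   0.436  0.232] 20.646825727448327 0.01710401654035344 -27.573451933865265
```

jog_arm:
  dr:
    - [0,0,0.015]
    - [0,0,0.015]
    - [0,0,0.015]
    - [0,0,0.015]
    - [0,0,0.015]
    - [0,0,0.015]
    - [0,0,0.015]
    - [0,0,0.015]
    - [0,0,0.015]
    - [0,0,0.015]
  slide:
    - [-0.0003,-0.0004,0]
    - [0,0,0]
    - [0,0,0]
    - [0,0,0]
    - [0,0,0]
    - [0,0,0]
    - [0,0,0]
    - [0,0,0]
    - [0,0,0]
    - [0,0,0]
  gripper: [-0.7,-0.7,-0.7,-0.7,-0.7,-0.7,-0.7,-0.7,-0.7,-0.7]

```text
time_s: 22.2
position: [0.631, 0.0422, 0.1514]
tool_rot: [[0.807, -0.59, -0.0], [-0.59, -0.807, -0.0], [-0.0, 0.0, -1.0]]
ft_force: [-1.6, -4.1, -5.4]
grip_width: 0.017
```

```bash
python3 st.py
```

```text
22.2 [0.631  0.0422 0.1514] [-1.58 -4.07 -5.39] [-0.835  0.469  0.168] 29.287777322718593 0.016953855472967332 -36.171075765193436
```

jog_arm:
  dr:
    - [0,0,0.015]
    - [0,0,0.015]
    - [0,0,0.015]
    - [0,0,0.015]
    - [0,0,0.015]
    - [0,0,0.015]
    - [0,0,0.015]
    - [0,0,0.015]
    - [0,0,0.015]
    - [0,0,0.015]
  slide:
    - [0,0.0009,0.0002]
    - [0,0,0]
    - [0,0,0]
    - [0,0,0]
    - [0,0,0]
    - [0,0,0]
    - [0,0,0]
    - [0,0,0]
    - [0,0,0]
    - [0,0,0]
  gripper: [-0.7,-0.7,-0.7,-0.7,-0.7,-0.7,-0.7,-0.7,-0.7,-0.7]

```text
time_s: 23.2
position: [0.6305, 0.0415, 0.1513]
tool_rot: [[0.71, -0.704, -0.0], [-0.704, -0.71, 0.0], [-0.0, -0.0, -1.0]]
ft_force: [-0.9, -0.2, -4.4]
grip_width: 0.0174
```

```bash
python3 st.py
```

```text
23.2 [0.6305 0.0415 0.1513] [-0.91 -0.24 -4.41] [-0.084  0.381  0.136] 37.807906400586724 0.017438471353009233 -44.762167000820156
```

jog_arm:
  dr:
    - [0,0,0.015]
    - [0,0,0.015]
    - [0,0,0.015]
    - [0,0,0.015]
    - [0,0,0.015]
    - [0,0,0.015]
    - [0,0,0.015]
    - [0,0,0.015]
    - [0,0,0.015]
    - [0,0,0.015]
  slide:
    - [0,0,0]
    - [0,0,0]
    - [0,0,0]
    - [0,0,0]
    - [0,0,0]
    - [0,0,0]
    - [0,0,0]
    - [0,0,0]
    - [0,0,0]
    - [0,0,0]
  gripper: [-0.7,-0.7,-0.7,-0.7,-0.7,-0.7,-0.7,-0.7,-0.7,-0.7]

```text
time_s: 24.2
position: [0.6305, 0.0415, 0.1513]
tool_rot: [[0.597, -0.802, -0.0], [-0.802, -0.597, 0.0], [-0.0, -0.0, -1.0]]
ft_force: [-0.7, -0.3, -3.4]
grip_width: 0.017
```

```bash
python3 st.py
```

```text
24.2 [0.6305 0.0415 0.1513] [-0.7  -0.26 -3.43] [0.05  0.59  0.195] 46.39906506386971 0.01696336803646508 -53.353464617728726
```

jog_arm:
  dr:
    - [0,0,0.012]
    - [0,0,0.012]
    - [0,0,0.012]
    - [0,0,0.012]
    - [0,0,0.012]
    - [0,0,0.012]
    - [0,0,0.012]
    - [0,0,0.012]
    - [0,0,0.012]
    - [0,0,0.012]
  slide:
    - [0,0,0]
    - [0,0,0]
    - [0,0,0]
    - [0,0,0]
    - [0,0,0]
    - [0,0,0]
    - [0,0,0]
    - [0,0,0]
    - [0,0,0]
    - [0,0,0]
  gripper: [-0.7,-0.7,-0.7,-0.7,-0.7,-0.7,-0.7,-0.7,-0.7,-0.7]

```text
time_s: 25.2
position: [0.6305, 0.0415, 0.1513]
tool_rot: [[0.497, -0.868, -0.0], [-0.868, -0.497, 0.0], [-0.0, 0.0, -1.0]]
ft_force: [-2.7, 0.7, -3.8]
grip_width: 0.0172
```

```bash
python3 st.py
```

```text
25.2 [0.6305 0.0415 0.1513] [-2.69  0.68 -3.83] [0.316 0.634 0.194] 53.26244431077892 0.017153235134710426 -60.21794900505986
```

jog_arm:
  dr:
    - [0,0,0.012]
    - [0,0,0.012]
    - [0,0,0.012]
    - [0,0,0.012]
    - [0,0,0.012]
    - [0,0,0.012]
    - [0,0,0.012]
    - [0,0,0.012]
    - [0,0,0.012]
    - [0,0,0.012]
  slide:
    - [0,0,0]
    - [0,0,0]
    - [0,0,0]
    - [0,0,0]
    - [0,0,0]
    - [0,0,0]
    - [0,0,0]
    - [0,0,0]
    - [0,0,0]
    - [0,0,0]
  gripper: [-0.7,-0.7,-0.7,-0.7,-0.7,-0.7,-0.7,-0.7,-0.7,-0.7]

```text
time_s: 26.2
position: [0.6305, 0.0415, 0.1513]
tool_rot: [[0.389, -0.921, -0.0], [-0.921, -0.389, 0.0], [-0.0, -0.0, -1.0]]
ft_force: [-2.7, 1.8, -2.8]
grip_width: 0.0167
```

```bash
python3 st.py
```

```text
26.2 [0.6305 0.0415 0.1513] [-2.69  1.75 -2.78] [0.435 0.77  0.249] 60.13689081268376 0.016733409576965102 -67.09002724116519
```

jog_arm:
  dr:
    - [0,0,0.01]
    - [0,0,0.01]
    - [0,0,0.01]
    - [0,0,0.01]
    - [0,0,0.01]
    - [0,0,0.01]
    - [0,0,0.01]
    - [0,0,0.01]
    - [0,0,0.01]
    - [0,0,0.01]
  slide:
    - [-0.0005,0.0002,0]
    - [0,0,0]
    - [0,0,0]
    - [0,0,0]
    - [0,0,0]
    - [0,0,0]
    - [0,0,0]
    - [0,0,0]
    - [0,0,0]
    - [0,0,0]
  gripper: [-0.7,-0.7,-0.7,-0.7,-0.7,-0.7,-0.7,-0.7,-0.7,-0.7]

```text
time_s: 27.2
position: [0.6302, 0.0418, 0.1513]
tool_rot: [[0.296, -0.955, 0.0], [-0.955, -0.296, -0.0], [0.0, -0.0, -1.0]]
ft_force: [-1.6, 0.5, -3.2]
grip_width: 0.0168
```

```bash
python3 st.py
```

```text
27.2 [0.6302 0.0418 0.1513] [-1.63  0.53 -3.15] [0.207 0.475 0.277] 65.887091247402 0.01684113215300031 -72.80993294957166
```

jog_arm:
  dr:
    - [0,0,0.008]
    - [0,0,0.008]
    - [0,0,0.008]
    - [0,0,0.008]
    - [0,0,0.008]
    - [0,0,0.008]
    - [0,0,0.008]
    - [0,0,0.008]
    - [0,0,0.008]
    - [0,0,0.008]
  slide:
    - [0,0,0]
    - [0,0,0]
    - [0,0,0]
    - [0,0,0]
    - [0,0,0]
    - [0,0,0]
    - [0,0,0]
    - [0,0,0]
    - [0,0,0]
    - [0,0,0]
  gripper: [-0.7,-0.7,-0.7,-0.7,-0.7,-0.7,-0.7,-0.7,-0.7,-0.7]

```text
time_s: 28.2
position: [0.6302, 0.0419, 0.1513]
tool_rot: [[0.218, -0.976, 0.0], [-0.976, -0.218, 0.0], [-0.0, -0.0, -1.0]]
ft_force: [-2.6, 1.2, -3.2]
grip_width: 0.0171
```

```bash
python3 st.py
```

```text
28.2 [0.6302 0.0419 0.1513] [-2.6   1.23 -3.22] [0.339 0.49  0.362] 70.46048016750717 0.01711998413247503 -77.38186630167911
```

jog_arm:
  dr:
    - [0,0,0]
    - [0,0,0]
    - [0,0,0]
    - [0,0,0]
    - [0,0,-0.02]
    - [0,0,-0.02]
    - [0,0,-0.02]
    - [0,0,0]
    - [0,0,0]
    - [0,0,0]
  slide:
    - [0,0,0]
    - [0,0,0]
    - [0,0,0]
    - [0,0,0]
    - [0,0,0]
    - [0,0,0]
    - [0,0,0]
    - [0,0,0]
    - [0,0,0]
    - [0,0,0]
  gripper: [-0.7,-0.7,-0.7,-0.7,-0.7,-0.7,-0.7,-0.7,-0.7,-0.7]

```text
time_s: 29.2
position: [0.6302, 0.0418, 0.1513]
tool_rot: [[0.277, -0.961, 0.0], [-0.961, -0.277, -0.0], [0.0, -0.0, -1.0]]
ft_force: [-1.5, 1.4, -3.1]
grip_width: 0.0171
```

```bash
python3 st.py
```

```text
29.2 [0.6302 0.0418 0.1513] [-1.46  1.36 -3.12] [0.298 0.43  0.098] 66.99505624360431 0.01705904513278531 -73.92152291924558
```

jog_arm:
  dr:
    - [0,0,0]
    - [0,0,0]
    - [0,0,0]
    - [0,0,0]
    - [0,0,0]
    - [0,0,0]
    - [0,0,0]
    - [0,0,0]
    - [0,0,0]
    - [0,0,0]
  slide:
    - [0,0,-0.002]
    - [0,0,-0.004]
    - [0,0,-0.005]
    - [0,0,-0.005]
    - [0,0,-0.005]
    - [0,0,-0.005]
    - [0,0,-0.005]
    - [0,0,-0.003]
    - [0,0,0]
    - [0,0,0]
  gripper: [-0.7,-0.7,-0.7,-0.7,-0.7,-0.7,-0.7,-0.7,-0.7,-0.7]

```text
time_s: 30.2
position: [0.6301, 0.0418, 0.1852]
tool_rot: [[0.277, -0.961, -0.0], [-0.961, -0.277, -0.0], [-0.0, 0.0, -1.0]]
ft_force: [0.4, 0.8, -3.8]
grip_width: 0.017
```

```bash
python3 st.py
```

```text
30.2 [0.6301 0.0418 0.1852] [ 0.42  0.82 -3.82] [ 0.003  0.044 -0.059] 66.98845165562886 0.016973479956968504 -73.91264889757456
```

jog_arm:
  dr:
    - [0,0,0]
    - [0,0,0]
    - [0,0,0]
    - [0,0,0]
    - [0,0,0]
    - [0,0,0]
    - [0,0,0]
    - [0,0,0]
    - [0,0,0]
    - [0,0,0]
  slide:
    - [0,0,-0.005]
    - [0,0,-0.01]
    - [0,0,-0.015]
    - [0,0,-0.015]
    - [0,0,-0.015]
    - [0,0,-0.015]
    - [0,0,-0.015]
    - [0,0,-0.01]
    - [0,0,-0.005]
    - [0,0,0]
  gripper: [-0.7,-0.7,-0.7,-0.7,-0.7,-0.7,-0.7,-0.7,-0.7,-0.7]

```text
time_s: 31.2
position: [0.6303, 0.0418, 0.2909]
tool_rot: [[0.277, -0.961, 0.001], [-0.961, -0.277, -0.0], [0.0, -0.001, -1.0]]
ft_force: [0.2, 0.1, -4.3]
grip_width: 0.0169
```

```bash
python3 st.py; python3 look.py 20
```

```text
31.2 [0.6303 0.0418 0.2909] [ 0.17  0.09 -4.31] [-0.039 -0.006 -0.054] 66.98798842046023 0.016867875388752254 -73.91202382515601
31.3 [0.63002136 0.04183095 0.28966346] [ 0.08941563  0.09458944 -4.17995221] [-0.01789196 -0.03738681 -0.00524401] [-6.92565930e+00  2.90297215e+01  5.46188167e+01 -1.26263608e-03
  9.64202470e+01  6.69868505e+01]
```

View pics/c20.png

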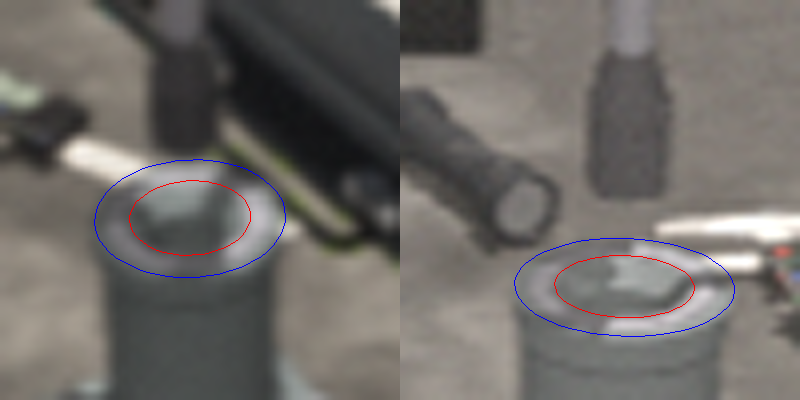

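The key is clear of the mouth and upright. I'll carry it to the stand.

jog_arm:
  dr:
    - [0,0,0]
    - [0,0,0]
    - [0,0,0]
    - [0,0,0]
    - [0,0,0]
    - [0,0,0]
    - [0,0,0]
    - [0,0,0]
    - [0,0,0]
    - [0,0,0]
  slide:
    - [0.009,0.0044,0]
    - [0.027,0.013,0]
    - [0.036,0.0175,0]
    - [0.041,0.0198,0]
    - [0.041,0.0198,0]
    - [0.041,0.0198,0]
    - [0.036,0.0175,0]
    - [0.027,0.013,0]
    - [0.0136,0.0068,0]
    - [0,0,0]
  gripper: [-0.7,-0.7,-0.7,-0.7,-0.7,-0.7,-0.7,-0.7,-0.7,-0.7]

```text
time_s: 32.3
position: [0.5782, -0.2577, 0.2896]
tool_rot: [[0.274, -0.962, -0.001], [-0.962, -0.274, 0.0], [-0.001, 0.001, -1.0]]
ft_force: [0.5, 0.7, -3.7]
grip_width: 0.0172
```

jog_arm:
  dr:
    - [0,0,0]
    - [0,0,0]
    - [0,0,0]
    - [0,0,0]
    - [0,0,0]
    - [0,0,0]
    - [0,0,0]
    - [0,0,0]
    - [0,0,0]
    - [0,0,0]
  slide:
    - [0,0,0.01]
    - [0,0,0.02]
    - [0,0,0.02]
    - [0,0,0.015]
    - [0,0,0.005]
    - [0,0,0]
    - [0,0,0]
    - [0,0,0]
    - [0,0,0]
    - [0,0,0]
  gripper: [-0.7,-0.7,-0.7,-0.7,-0.7,-0.7,-0.7,-0.7,-0.7,-0.7]

```text
time_s: 33.3
position: [0.5791, -0.2557, 0.2207]
tool_rot: [[0.277, -0.961, 0.001], [-0.961, -0.277, -0.0], [0.001, -0.0, -1.0]]
ft_force: [0.3, 0.3, -4.1]
grip_width: 0.0169
```

```bash
python3 - <<'E'
from h import *
s=grab('scene','s21');d=grab('side','d21')
X=lambda im,p:proj(im,p)
a=s['pixels'][190:310,330:430];b=d['pixels'][210:330,260:360]
cc=np.hstack([cv2.resize(a,(400,480),interpolation=2),cv2.resize(b,(400,480),interpolation=2)])
for im,x0,off in((s,0,np.array([329.5,189.5])),(d,400,np.array([259.5,209.5]))):
    pts=[(proj(im,[.580+.018*np.cos(t),-.2553+.018*np.sin(t),.068])-off)*np.array([4,4])+[x0,0] for t in np.linspace(0,6.283,60)]
    cv2.polylines(cc,[np.array(pts,int)],True,(0,0,255),1)
cv2.imwrite('pics/c21.png',cc)
E
python3 st.py
```

```text
33.4 [ 0.579  -0.2556  0.2205] [-0.1   0.01 -2.91] [-0.04   0.074  0.037] 39.39470345853792 0.017093217402488557 -73.91398835612043
```

View pics/c21.png

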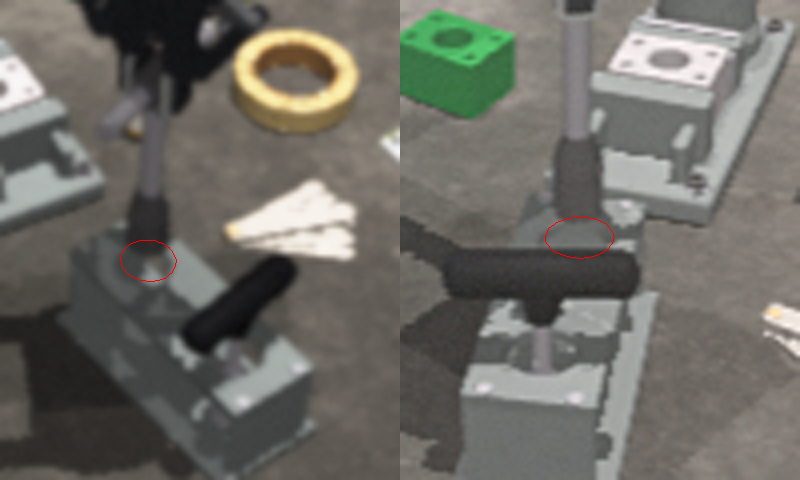

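jog_arm:
  dr:
    - [0,0,0]
    - [0,0,0]
    - [0,0,0]
    - [0,0,0]
    - [0,0,0]
    - [0,0,0]
    - [0,0,0]
    - [0,0,0]
    - [0,0,0]
    - [0,0,0]
  slide:
    - [0,0,0.005]
    - [0,0,0.005]
    - [0,0,0.004]
    - [0,0,0.004]
    - [0,0,0.004]
    - [0,0,0.004]
    - [0,0,0.004]
    - [0,0,0]
    - [0,0,0]
    - [0,0,0]
  gripper: [-0.7,-0.7,-0.7,-0.7,-0.7,-0.7,-0.7,-0.7,-0.7,-0.7]

```text
time_s: 34.4
position: [0.5791, -0.2556, 0.1906]
tool_rot: [[0.277, -0.961, 0.0], [-0.961, -0.277, -0.0], [0.0, -0.0, -1.0]]
ft_force: [-0.5, -0.0, -3.3]
grip_width: 0.0167
```

```bash
python3 st.py
```

```text
34.4 [ 0.5791 -0.2556  0.1906] [-0.51 -0.02 -3.31] [0.017 0.038 0.024] 39.393469069518254 0.01669238790147262 -73.91005654050896
```

It's through the hole with no load. I'll lower to just above the base plate.

jog_arm:
  dr:
    - [0,0,0]
    - [0,0,0]
    - [0,0,0]
    - [0,0,0]
    - [0,0,0]
    - [0,0,0]
    - [0,0,0]
    - [0,0,0]
    - [0,0,0]
    - [0,0,0]
  slide:
    - [0,0,0.006]
    - [0,0,0.01]
    - [0,0,0.01]
    - [0,0,0.01]
    - [0,0,0.007]
    - [0,0,0.004]
    - [0,0,0.001]
    - [0,0,0.0005]
    - [0,0,0]
    - [0,0,0]
  gripper: [-0.7,-0.7,-0.7,-0.7,-0.7,-0.7,-0.7,-0.7,-0.7,-0.7]

```text
time_s: 35.4
position: [0.5791, -0.2557, 0.1422]
tool_rot: [[0.277, -0.961, 0.001], [-0.961, -0.277, -0.0], [0.001, -0.0, -1.0]]
ft_force: [-0.3, 0.2, -4.1]
grip_width: 0.0171
```

```bash
python3 st.py
```

```text
35.4 [ 0.5791 -0.2557  0.1422] [-0.33  0.19 -4.09] [ 0.032 -0.011 -0.041] 39.3949133692574 0.01712516822790507 -73.91066844472066
```

jog_arm:
  dr:
    - [0,0,0]
    - [0,0,0]
    - [0,0,0]
    - [0,0,0]
    - [0,0,0]
    - [0,0,0]
    - [0,0,0]
    - [0,0,0]
    - [0,0,0]
    - [0,0,0]
  slide:
    - [0,0,0.0005]
    - [0,0,0.0005]
    - [0,0,0.0004]
    - [0,0,0]
    - [0,0,0]
    - [0,0,0]
    - [0,0,0]
    - [0,0,0]
    - [0,0,0]
    - [0,0,0]
  gripper: [-0.7,-0.7,-0.7,-0.7,-0.7,-0.5,-0.4,-0.2,0,0.1]

```text
time_s: 36.4
position: [0.579, -0.2556, 0.1403]
tool_rot: [[0.277, -0.961, -0.0], [-0.961, -0.277, 0.0], [-0.0, 0.0, -1.0]]
ft_force: [-0.1, -0.4, -0.1]
grip_width: 0.0469
```

```bash
python3 st.py; python3 - <<'E'
from h import *
d=grab('wrist','w22')
E
```

```text
36.4 [ 0.579  -0.2556  0.1403] [-0.11 -0.37 -0.14] [0.023 0.027 0.015] 39.391741077834624 0.04692682822483422 -73.91051780207795
```

View pics/w22.png

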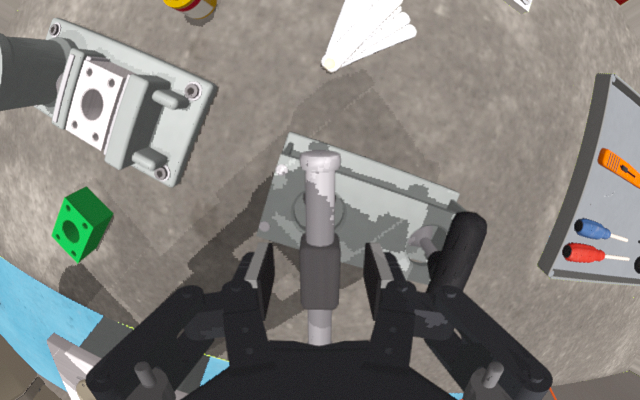

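jog_arm:
  dr:
    - [0,0,0]
    - [0,0,0]
    - [0,0,0]
    - [0,0,0]
    - [0,0,0]
    - [0,0,0]
    - [0,0,0]
    - [0,0,0]
    - [0,0,0]
    - [0,0,0]
  slide:
    - [0,0,-0.005]
    - [0,0,-0.01]
    - [0,0,-0.015]
    - [0,0,-0.02]
    - [0,0,-0.02]
    - [0,0,-0.02]
    - [0,0,-0.02]
    - [0,0,-0.01]
    - [0,0,0]
    - [0,0,0]
  gripper: [0.1,0.1,0.1,0.1,0.1,0.1,0.1,0.1,0.1,0.1]

```text
time_s: 37.45
position: [0.5788, -0.2555, 0.2598]
tool_rot: [[0.277, -0.961, -0.001], [-0.961, -0.277, 0.001], [-0.001, 0.001, -1.0]]
ft_force: [-0.2, 0.1, 0.6]
grip_width: 0.047
```

```bash
python3 st.py; python3 - <<'E'
from h import *
d=grab('wrist','w23');s=grab('scene','s23');b=grab('side','d23')
cc=np.hstack([cv2.resize(s['pixels'][160:310,290:430],(400,428),interpolation=2),cv2.resize(b['pixels'][180:330,250:390],(400,428),interpolation=2)])
cv2.imwrite('pics/c23.png',cc)
cv2.imwrite('pics/w23c.png',cv2.resize(d['pixels'][0:220,0:260],(780,600),interpolation=2))
E
```

```text
37.45 [ 0.5788 -0.2555  0.2598] [-0.22  0.08  0.6 ] [-0.027 -0.01  -0.047] 39.39379374661839 0.04703143192904603 -73.91322306426946
```

View pics/c23.png

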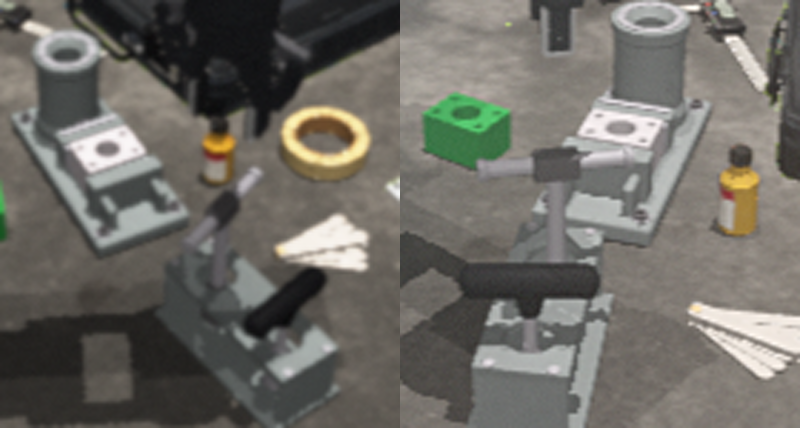

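View pics/w23.png

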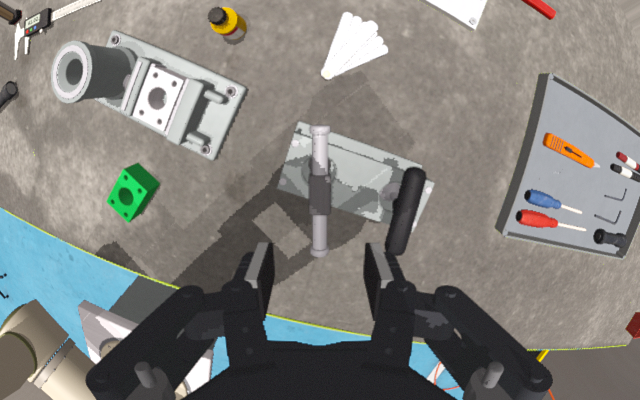

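View pics/w23c.png

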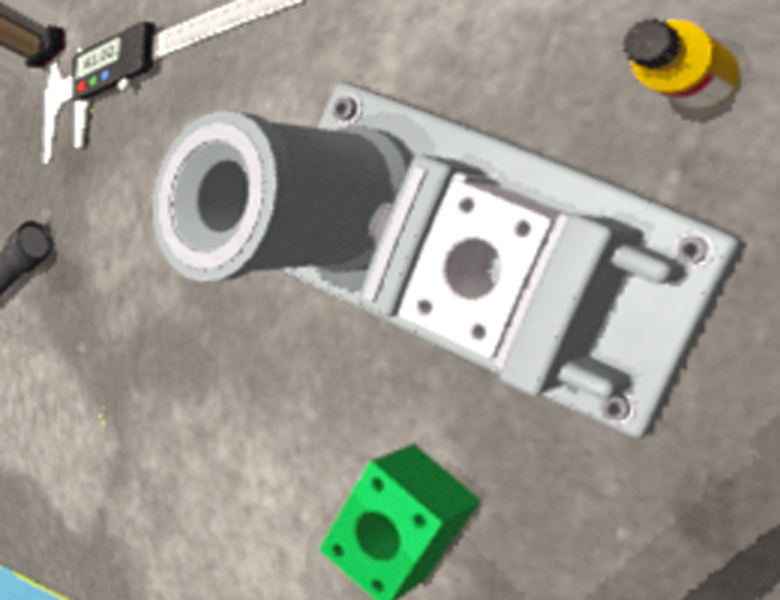

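The block sits flush between both jaws. The key stands upright in its hole with its head at wrist (320,190), and the gripper is clear. I'm handing in.

```bash
python3 - <<'E'
from rig import env
print(env.close_job())
E
```

```text
the job is handed in; nothing more can be done
None
```

The block is clamped, the T-key is back upright in its stand hole, and I handed the job in at about 37 s of the 72 s allowed. No verdict was reported.

- **Fitting the key:** It touched the shaft wall lightly once, at about 3.5 N sideways, so I shifted it 2 mm. It then rested on the stem, dropped in when turned clockwise, and stood on the shaft floor with about 6 N.
- **Clamping:** I turned it clockwise about 1.6 rad from home. The torque was mostly 0.14–0.25 N m while the jaw ran free, then climbed through 0.25 and 0.28 to a last reading of 0.36. I stopped there. That is above the firm value of 0.3 but below the 0.4 limit.
- **Clamping force:** I did not measure it directly. From the torque rise I estimate roughly 40 N, within the required 16 to 110 N. The torque readings scatter by about 0.03 N m.
- **Last checks:** The last pictures show no visible gap between the block and either jaw. The key stands upright in its hole and the gripper is clear, with about 0 N at the wrist. The nut wrench, caliper, oil bottle, feeler gauges and green look-alike block look undisturbed.
- **One disagreement:** Camera estimates of where the key's foot sat relative to the gripper differed by 3 to 4 mm from the arm's own position reading. I corrected for this by the pictures and the contact forces.

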